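Clear the light box: slide the glass plates over its edge and lean them in the rack

TASK

Clear the light box after reading the plates: stand the loupe in its wooden tray, lean every glass plate in the wire rack and turn the lamp's dial fully down to off. The plates are too thin to be picked up off the flat glass, so never lift one straight off the middle of it: slide each over an edge of the box until it overhangs well, and take hold of it there. Each plate gets a rack bay of its own between the pins, standing squarely with its length upright, one end on the base behind the lip, leaning back on the rail with its coated face outwards; leave the bench's other things where they are.

Things in the scene. Friction and masses are not known exactly. Their poses are not given: they have to be found in the camera images.
- lightbox: LED light box fixed to the bench, grey housing with a glowing white top: 220 x 270 x 60 mm (x, y, z). Origin at the centre of its underside; its flat top, with no rim, is 60 mm above the bench. Its -x long side faces the robot (give or take some yaw) and has free space in front of it.
- plate0: glass chromatography plate, blue and orange spots: green-tinted glass, off-white layer with small coloured spots on top; 100 x 50 x 3 mm (x, y, z) with the layer, about 45 g. Origin at the centre of its bare glass underside, x along its length, z out of the coated face. Starts coated face up on the light box, length roughly along the box's x axis. May be absent.
- plate1: glass chromatography plate, green, yellow and red spots: green-tinted glass, off-white layer with small coloured spots on top; 100 x 50 x 3 mm (x, y, z) with the layer, about 45 g. Origin at the centre of its bare glass underside, x along its length, z out of the coated face. Starts coated face up on the light box, length roughly along the box's x axis. May be absent.
- plate2: glass chromatography plate, red and orange spots: green-tinted glass, off-white layer with small coloured spots on top; 100 x 50 x 3 mm (x, y, z) with the layer, about 45 g. Origin at the centre of its bare glass underside, x along its length, z out of the coated face. Starts coated face up on the light box, length roughly along the box's x axis. May be absent.
- loupe: stand loupe, a squat cylinder 44 mm in diameter and 30 mm tall with a clear lower part and a black barrel, about 60 g. Origin at the centre of its underside, z up its axis. Starts standing on the light box near its -x (robot) side, in the way of the plates.
- loupe_tray: shallow square wooden tray fixed to the bench, 80 x 80 mm, rim 13 mm high and 3 mm thick, floor 3 mm above the bench. Origin at the centre of its underside. The loupe belongs upright in it, anywhere on its floor.
- rack: fixed plate rack: white base 120 x 300 x 8 mm (x, y, z), origin at the centre of its underside; lip along y (inner face x = 45 mm, 5 mm thick, 10 mm above the base); steel rail along y (radius 4 mm, axis at x = 9.9, z = 56 mm), braced to the base by thin wires at y = +-47.5 and +-147 mm; four pins on the lip (y = +-47.5, +-142.5 mm, tops 30 mm above the bench) make three bays 95 mm wide.
- bay0 (a point): place for the origin of a plate in bay 0 (y = -95 mm of the rack, x = 17.4, z = 51.3 mm; axes as the rack's). The plate's lower end stands on the base against the lip; it leans 60 degrees from horizontal, back towards -x on the rail, coated face towards +x and up; its top is 95 mm above the bench, 42 mm of it free above the rail. Any bay suits any plate, within 20 mm along y.
- bay1 (a point): place for the origin of a plate in bay 1 (y = 0 mm of the rack, x = 17.4, z = 51.3 mm; axes as the rack's). The plate's lower end stands on the base against the lip; it leans 60 degrees from horizontal, back towards -x on the rail, coated face towards +x and up; its top is 95 mm above the bench, 42 mm of it free above the rail. Any bay suits any plate, within 20 mm along y.
- bay2 (a point): place for the origin of a plate in bay 2 (y = 95 mm of the rack, x = 17.4, z = 51.3 mm; axes as the rack's). The plate's lower end stands on the base against the lip; it leans 60 degrees from horizontal, back towards -x on the rail, coated face towards +x and up; its top is 95 mm above the bench, 42 mm of it free above the rail. Any bay suits any plate, within 20 mm along y.
- dial (a joint): the lamp's dial, on top of a dark dimmer box (85 x 75 x 32 mm, fixed to the bench): 0 = off, at its end stop; it grows as the dial is turned clockwise seen from above, and starts 0.7 to 1.3 rad from off. Turn it anticlockwise to off. Stays where it is left; friction about 0.02 N m.
- dial_grip (a point): point on the dial's vertical axis at the height to grip it: 69 mm above the bench. The dial has a straight upright grip bar 34 mm long, 14 mm thick and 32 mm tall (top 76 mm above the bench) along this point's x axis; the point turns with the dial.
- bottle_amber_a: amber glass bottle with a blue cap, 80 mm across, 170 mm tall; leave it alone. Origin at the centre of its underside.
- bottle_amber_b: amber glass bottle with a yellow cap, 80 mm across, 170 mm tall; leave it alone. Origin at the centre of its underside.
- bottle_clear: clear glass bottle with a blue cap, 76 mm across, 160 mm tall; leave it alone. Origin at the centre of its underside.
- vial: small amber vial with a black cap, 23 mm across, 34 mm tall, between the dimmer and the loupe tray; leave it alone. Origin at the centre of its underside.
- tip_rack: blue pipette tip rack, 85 x 125 x 42 mm; leave it alone. Origin at the centre of its underside.
- marker: white marker pen with a red cap, 110 mm long, 14 mm thick; leave it alone. Origin at the centre of its underside.

How it is judged:
By the outcome, as a careful person would: the job done as asked, in the order asked, and still so for the second after the job is handed in, with the robot touching nothing.
Of plate0, plate1, plate2 only 2 to 3 are there at a start; the rules pass over those that are not, and their reading is None.
At some moment in a run one of loupe may be knocked a few centimetres aside while the robot is not near it.
It also fails if it takes over 210 s, if anything falls off the work surface, if the arm or the gripper's body presses on something with over 40 N, if the wrist force passes 120 N, or if a joint passes its speed limit or range.

ROBOT

A 6-joint arm with a two-finger parallel gripper is mounted at the origin on the work surface. World frame = base frame: x ahead of the robot, y to its left, z up, the work surface at z = 0. Lengths are in mm, angles in rad, forces in N, time in s.
With the tool pointing down it reaches from about 300 to 775 mm from the base axis. Payload 14.6 kg.
Tool frame: the origin (TCP) lies on the mounting face of the last link; the fingertips stand 199 mm ahead of it and the grasp point (between the pads) lies 180 mm ahead of it; z points along the fingers, y is the line along which they close (so a half turn about z gives the same grasp; the last joint's range is limited). The gripper opens to 94 mm and grips with 3 to 60 N. Pads are 16 mm wide; open, the fingers measure 119 mm over their backs; the gripper's body (75 mm by 177 mm) begins 78 mm behind the grasp point.
Start: joints at [1.227, 0.3, 1.521, -0, 1.321, -0.067], TCP at [150.301, 529.056, 404.646] pointing down, gripper open.
Joint ranges: [-3.03, 3.03], [-0.79, 2.21], [0.23, 2.52], [-1.04, 4.18], [0, 3.07], [-2.55, 2.55]. Speed limits (rad/s): [2.22, 2.22, 2.57, 3.14, 3.14, 3.14].

INTERFACE

Orientations are given as [roll, pitch, yaw] about the fixed x, y, z axes, in that order (R = Rz(yaw) Ry(pitch) Rx(roll)).
In Python, from cell import manip gives the robot as it stands. The module is installed in compiled form; this text tells all that it offers.
- The arm moves only by the shell command python3 -m creep 'ROWS' [FORCE]. ROWS is a JSON object of lists of equal length, an entry for each row: "slide": the shift along the world's x, y, z in cm, a list of three; "turn": the turn about the world's z in rad; "claw": the opening, from 0 (shut) to 1 (fully open). A call has 1 to 8 rows; each row shifts and turns the commanded pose from where the row before left it; what a row does not reach is not made up. A row lasts 1/8 s, in which the tool goes at most 62.5 mm and 10.7 degrees, less where a joint would pass 70% of its speed; a pose out of reach is approached as far as the arm can. A call with a gripper value outside its range is refused whole. The fingers move at their own pace and stop on an object; FORCE is the grip in N (left out, the last holds). Time passes only in rows, so rows that do not move let the fingers close. It gives the time, the measured TCP pose, the force, the opening and the grip force at its end, in the units of the state.
- manip.read_state(): the state, without advancing time (a new reading comes with each control period).
- manip.camera(name): name is "side" or "top"; returns (picture, depth): 480x640x3 uint8, red, green, blue; 480x640 float32, mm along the optical axis (not along the pixel's ray), 0 where there is no reading.
- manip.calibration(name): a dict with "intrinsics" (3x3 intrinsics, pixels), "pose" (4x4, takes a point from camera to world coordinates). Camera axes: x right, y up, looking along -z (the intrinsics and any distortion apply to the point x, -y, -z); pixel columns grow to the right and rows downward; lengths in mm; the calibration is good to about 2 mm. A picture is of the moment at which its call begins. calibration takes no time and is no camera call.
- manip.sign_off(): hands the job in; it is judged then, once.
Trained networks look in the newest picture that a camera, given by its name, has taken for a name from the list of things; names that differ only in an ending like _2 or _b are one class to them, and where a whole thing is asked for, a point or a joint stands for the part that bears it (a point fixed in the world has none). Each returns a list of dicts, best first, with "score" (0 to 1); they miss things now and then, are a little off and sometimes report something else, mostly with a low value. They report only what shows in the picture. A call takes as long as a camera call.
- manip.cut_out(query, camera): "mask" (480x640 bool, what is visible of it) and "position" ([column, row] in pixels, amid what is visible of it).
The state is a dict: "clock": time; "joints": joint angles; "qd": joint speeds; "effort": joint torques, N m; "eef_pos": TCP position; "eef_rot": TCP orientation; "wrist_force": force on the tool from outside, world axes, zero at the start; "moment": the same for the moment, N m; "finger_gap": finger opening in mm; "finger_force": force on a finger pad.
Only numpy, scipy, OpenCV 4.12 (cv2) and the standard library are available. Lean on these libraries where they do the work, as an engineer would, in place of code of your own. Each camera call takes 0.05 s, during which the arm holds its last target. There are 200 camera calls.

## Working session

There is one attempt and no reset: what is moved stays moved. The work goes in short steps, Python scripts to look and compute and a shell command to move; the robot and the scene stay as the last step left them, time stands still between calls to the robot, and variables do not carry over. Pictures are saved under pics/ and viewed, at most 14 in all, crops included, and the job is handed in when it is done.

```bash
mkdir -p pics; cat > h.py <<'E'
import numpy as np, cv2
from cell import manip
def snap(cam,name=None):
    p,d=manip.camera(cam)
    if name: cv2.imwrite(f'pics/{name}.png',p[...,::-1])
    return p,d
def world(cam,uv,depth):
    "pixels Nx2 + depth N -> world"
    c=manip.calibration(cam);K=np.array(c['intrinsics'],float);T=np.array(c['pose'])
    uv=np.atleast_2d(np.array(uv,float));z=np.broadcast_to(depth,len(uv))
    x=(uv[:,0]-K[0,2])/K[0,0]*z;y=(uv[:,1]-K[1,2])/K[1,1]*z
    return np.c_[x,-y,-z,np.ones(len(uv))]@T.T[:,:3]
def onplane(cam,uv,h):
    a=world(cam,uv,1.);c=np.array(manip.calibration(cam)['pose'])[:3,3]
    return c+(a-c)*((h-c[2])/(a[:,2]-c[2]))[:,None]
def maskpts(cam,m,d):
    r,c=np.nonzero(m&(d>0));return world(cam,np.c_[c,r],d[r,c])
def rect(P):
    (x,y),(w,h),a=cv2.minAreaRect(P[:,:2].astype(np.float32));return np.round([x,y,w,h,a],1)
E
python3 - <<'E'
from h import *
for cam in('top','side'):
    snap(cam,cam+'0');c=manip.calibration(cam);print(c.keys(),np.round(c['intrinsics'],1).tolist(),np.round(c['pose'],3).tolist())
print(manip.read_state())
E
```

```text
dict_keys(['intrinsics', 'pose']) [[584.3, 0.0, 313.5], [0.0, 584.3, 248.2], [0.0, 0.0, 1.0]] [[0.016, 0.997, -0.07, 461.434], [-1.0, 0.016, -0.0, -16.292], [0.001, 0.07, 0.998, 1744.489], [0.0, 0.0, 0.0, 1.0]]
dict_keys(['intrinsics', 'pose']) [[458.1, 0.0, 318.4], [0.0, 458.1, 238.6], [0.0, 0.0, 1.0]] [[-0.969, 0.149, -0.199, 346.118], [-0.248, -0.619, 0.745, 956.756], [-0.012, 0.771, 0.637, 875.732], [0.0, 0.0, 0.0, 1.0]]
{'clock': 0.1, 'joints': array([ 1.22740228e+00,  3.00380905e-01,  1.52152105e+00, -2.22105302e-05,
        1.32071470e+00, -6.66050675e-02]), 'qd': array([ 0.00068703, -0.00101746, -0.00482595, -0.00100757, -0.00239605,
        0.00049271]), 'effort': array([ 2.17876482e-04, -5.32649946e+01, -3.53277898e+01,  7.08684535e-02,
        2.35891604e-02, -3.04043715e-05]), 'eef_pos': array([150.29204181, 529.02891872, 404.16109849]), 'eef_rot': array([-3.14056948e+00, -4.66874016e-05,  2.86480916e+00]), 'wrist_force': array([-0.54802494,  0.01013597,  0.97722505]), 'moment': array([-0.04459894,  0.01247569, -0.00111732]), 'finger_force': 0.0, 'finger_gap': 93.78027800378368}
```

View pics/top0.png

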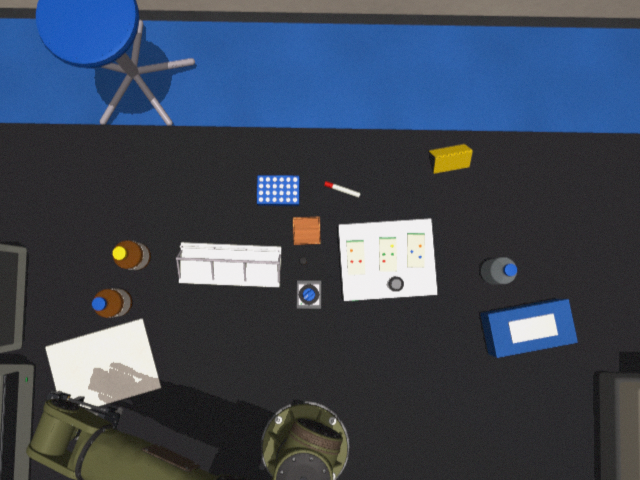

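View pics/side0.png

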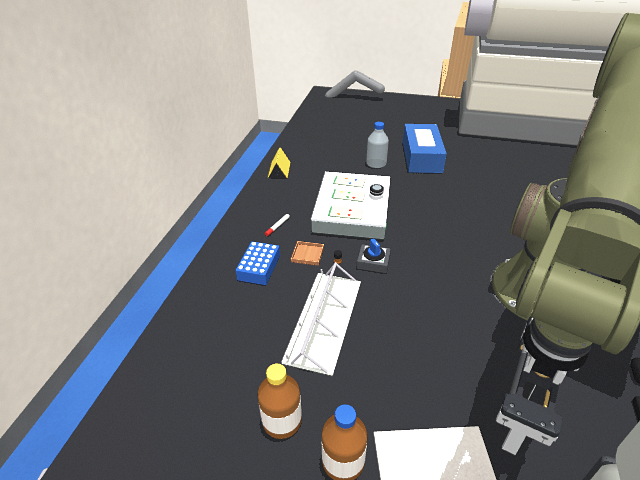

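```bash
python3 - <<'E'
from h import *
p,d=snap('top')
c=p[165:315,165:445,::-1];cv2.imwrite('pics/t1.png',cv2.resize(c,None,fx=2.85,fy=2.85,interpolation=cv2.INTER_CUBIC))
for q in['lightbox','plate0','plate1','plate2','loupe','loupe_tray','rack','dial','vial']:
    for r in manip.cut_out(q,'top')[:3]:
        P=maskpts('top',r['mask'],d)
        print(q,round(r['score'],2),np.round(r['position']),r['mask'].sum(),rect(P),np.round(np.percentile(P[:,2],[5,50,95])))
E
```

```text
lightbox 0.85 [377. 264.] 5103 [ 552.7 -229.7  226.3  272.9    5.1] [52. 59. 66.]
lightbox 0.32 [131. 255.] 882 [561.8 523.3 116.5  77.3  55.9] [ 22. 115. 170.]
plate0 0.82 [416. 252.] 615 [ 5.788e+02 -3.097e+02  9.960e+01  5.160e+01  2.000e-01] [56. 63. 69.]
plate0 0.59 [387. 254.] 612 [ 566.  -231.    98.9   53.7    0.9] [56. 62. 69.]
plate0 0.57 [355. 259.] 502 [ 555.7 -136.2   92.9   46.4    1.4] [55. 62. 69.]
plate1 0.82 [416. 252.] 615 [ 5.788e+02 -3.097e+02  9.960e+01  5.160e+01  2.000e-01] [56. 63. 69.]
plate1 0.59 [387. 254.] 612 [ 566.  -231.    98.9   53.7    0.9] [56. 62. 69.]
plate1 0.57 [355. 259.] 502 [ 555.7 -136.2   92.9   46.4    1.4] [55. 62. 69.]
plate2 0.82 [416. 252.] 615 [ 5.788e+02 -3.097e+02  9.960e+01  5.160e+01  2.000e-01] [56. 63. 69.]
plate2 0.59 [387. 254.] 612 [ 566.  -231.    98.9   53.7    0.9] [56. 62. 69.]
plate2 0.57 [355. 259.] 502 [ 555.7 -136.2   92.9   46.4    1.4] [55. 62. 69.]
loupe 0.76 [398. 284.] 191 [ 479.5 -249.2   39.7   42.5    0.9] [81. 89. 96.]
loupe 0.16 [230. 265.] 4118 [529.9 236.2 306.4 123.   88.5] [ 0.  8. 56.]
loupe_tray 0.91 [305. 231.] 723 [635.5   7.3  81.9  79.7   3.4] [-5.  3. 14.]
loupe_tray 0.22 [338. 192.] 186 [763.  -97.  105.   19.8  71.2] [ 2. 12. 19.]
rack 0.95 [230. 264.] 4102 [529.7 238.1 310.5 120.   88.5] [ 1.  8. 56.]
rack 0.16 [358. 257.] 545 [ 555.3 -136.5   99.    48.8    3.4] [55. 62. 68.]
dial 0.4 [306. 294.] 106 [445.4  -4.7  31.9  29.1   0.9] [40. 67. 80.]
```

View pics/t1.png

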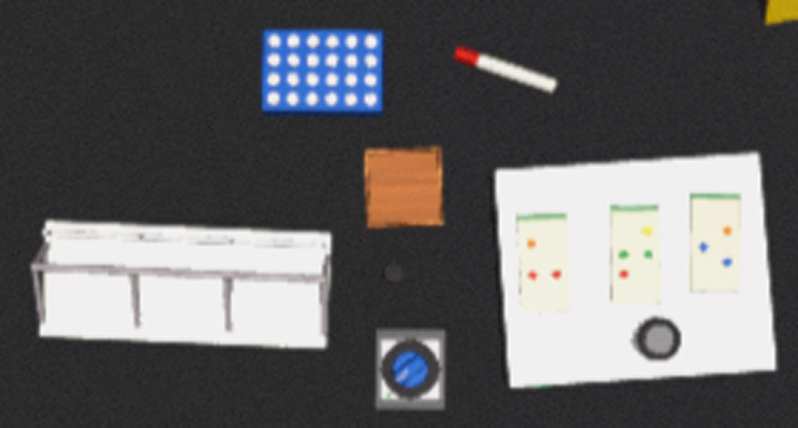

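```bash
python3 -m creep '{"slide":[[4.12,-4.86,0],[4.12,-4.86,0],[4.12,-4.86,0],[4.12,-4.86,0],[4.12,-4.86,0],[4.12,-4.86,0],[4.12,-4.86,0],[4.12,-4.86,0]],"turn":[0.14,0.137,0,0,0,0,0,0],"claw":[1,1,1,1,1,1,1,1]}' 20
python3 -m creep '{"slide":[[0,-4.86,-0.9],[0,-4.86,-0.9],[0,-4.86,-0.9],[0,-4.86,-0.9],[0,-4.86,-0.9],[0,-4.86,-0.9],[0,-4.86,-0.9],[0,-4.86,-0.9]],"turn":[0,0,0,0,0,0,0,0],"claw":[1,1,1,1,1,1,1,1]}'
```

```text
clock: 1.6
eef_pos: [474.6, 145.8, 404.9]
eef_rot: [3.141, 0.001, -3.141]
wrist_force: [0.0, 0.9, -0.1]
finger_gap: 94.1
finger_force: 0.0
clock: 2.6
eef_pos: [473.4, -242.8, 332.5]
eef_rot: [-3.141, 0.0, -3.141]
wrist_force: [0.7, 0.9, 0.5]
finger_gap: 93.9
finger_force: 0.0
```

```bash
python3 - <<'E'
from h import *
p,d=snap('side')
for q in['loupe','loupe_tray','lightbox','dial','rack']:
    for r in manip.cut_out(q,'side')[:1]:
        P=maskpts('side',r['mask'],d)
        print(q,round(r['score'],2),rect(P),np.round(np.percentile(P[:,2],[2,50,98])))
# lightbox corners from top crop pixels
uv=np.array([(497,170),(758,153),(775,370),(510,387)])/2.85+165-0.3
W=onplane('top',uv,60);print(W.round(1),W.mean(0))
uv=np.array([(45,221),(330,233),(327,348),(40,336)])/2.85+165-0.3
W=onplane('top',uv,8);print(W.round(1),W.mean(0))
E
```

```text
loupe 0.57 [ 474.6 -228.4   43.9   73.3    8.6] [58. 83. 92.]
loupe_tray 0.66 [635.2   0.8  87.3 101.8   3.4] [-2.  3. 14.]
lightbox 0.58 [ 561.2 -278.2  237.2  383.4    4.9] [ 8. 58. 62.]
dial 0.64 [443.6   2.9  28.9  34.2  74. ] [38. 57. 76.]
rack 0.64 [528.  211.  348.1 123.1  88.3] [ 3.  7. 59.]
[[ 649.7  -88.6   60. ]
 [ 671.5 -354.    60. ]
 [ 451.5 -371.6   60. ]
 [ 430.1 -104.6   60. ]] [ 550.68688628 -229.68141579   60.        ]
[[594.1 381.2   8. ]
 [586.4  82.9   8. ]
 [466.4  83.6   8. ]
 [474.  382.5   8. ]] [530.23465379 232.56056983   8.        ]
```

```bash
python3 -m creep '{"slide":[[0,0,0],[0,0,-3],[0,0,-3],[0,0,-0.6],[0,0,0]],"turn":[0,0,0,0,0],"claw":[1,1,1,1,1]}'
python3 -m creep '{"slide":[[0,0,0],[0,0,0],[0,0,0],[0,0,0],[0,0,0],[0,0,0]],"turn":[0,0,0,0,0,0],"claw":[0.7,0.4,0.3,0.3,0.3,0.3]}' 15
```

```text
clock: 3.52
eef_pos: [473.9, -240.9, 267.3]
eef_rot: [-3.141, 0.0, -3.141]
wrist_force: [-0.1, 0.5, 1.0]
finger_gap: 94.0
finger_force: 0.0
clock: 4.28
eef_pos: [473.6, -241.2, 266.7]
eef_rot: [-3.142, 0.0, -3.141]
wrist_force: [-1.0, -0.4, 1.3]
finger_gap: 43.7
finger_force: 15.0
```

```bash
python3 -m creep '{"slide":[[0,0,3],[0,0,3],[2.7,4.1,0],[2.7,4.1,0],[2.7,4.1,0],[2.7,4.1,0],[2.7,4.1,0],[2.7,4.1,0]],"turn":[0,0,0,0,0,0,0,0],"claw":[0.3,0.3,0.3,0.3,0.3,0.3,0.3,0.3]}' 
python3 -m creep '{"slide":[[0,0,0],[0,0,0]],"turn":[0,0],"claw":[0.3,0.3]}'
python3 - <<'E'
from h import *
p,d=snap('top')
uv=np.array([(365,150),(441,147),(443,225),(367,228)])/2.85+165-.3
print(onplane('top',uv,13).mean(0))
for q in['loupe_tray']:
    for r in manip.cut_out(q,'side')[:1]: print(r['score'],r['mask'].sum())
E
```

```text
clock: 5.28
eef_pos: [636.3, 6.4, 326.5]
eef_rot: [3.142, -0.0, -3.141]
wrist_force: [-0.5, 0.1, -0.8]
finger_gap: 43.8
finger_force: 15.0
clock: 5.52
eef_pos: [635.4, 4.6, 326.2]
eef_rot: [-3.141, -0.001, -3.141]
wrist_force: [0.4, -1.2, -1.4]
finger_gap: 44.0
finger_force: 15.0
[635.03916863   6.30990546  13.        ]
0.66 637
```

Centred over the tray; lower, release, rise and check.

```bash
python3 -m creep '{"slide":[[0,0,-4],[0,0,-4],[0,0,-3.2],[0,0,0],[0,0,0]],"turn":[0,0,0,0,0],"claw":[0.3,0.3,0.3,0.3,0.3]}' 
python3 -m creep '{"slide":[[0,0,0],[0,0,0],[0,0,0.5],[0,0,4],[0,0,5],[0,0,5]],"turn":[0,0,0,0,0,0],"claw":[0.52,0.52,0.55,0.55,0.6,0.6]}'
python3 -m creep '{"slide":[[0,-6,0],[0,-6,0],[0,-6,0],[0,-6,0]],"turn":[0,0,0,0],"claw":[0.3,0.3,0.3,0.3]}'
python3 - <<'E'
from h import *
p,d=snap('top');s,ds=snap('side')
for cam,dd in(('top',d),('side',ds)):
  for q in['loupe','loupe_tray']:
    for r in manip.cut_out(q,cam)[:1]:
        P=maskpts(cam,r['mask'],dd); print(cam,q,round(r['score'],2),rect(P),np.round(np.percentile(P[:,2],[2,50,98])))
for i,(a,b,sh) in enumerate(((p,(340,225,100,60),1),)):pass
# plates: precise via colour (off-white vs white)
x0,y0,w,h=335,215,110,90
c=cv2.resize(p[y0:y0+h,x0:x0+w,::-1],None,fx=7,fy=7,interpolation=cv2.INTER_CUBIC);cv2.imwrite('pics/pl.png',c[:600])
E
```

```text
clock: 6.25
eef_pos: [635.9, 4.3, 216.3]
eef_rot: [-3.141, 0.002, 3.141]
wrist_force: [-0.4, -0.2, -0.8]
finger_gap: 43.7
finger_force: 15.0
clock: 7.0
eef_pos: [635.4, 4.9, 361.8]
eef_rot: [-3.142, 0.0, -3.141]
wrist_force: [0.8, 0.1, 0.4]
finger_gap: 56.0
finger_force: 0.0
clock: 7.5
eef_pos: [635.3, -236.9, 360.4]
eef_rot: [-3.141, 0.001, -3.141]
wrist_force: [1.9, 1.7, 0.4]
finger_gap: 28.3
finger_force: 0.0
top loupe 0.5 [644.6   3.1  44.5  46.1  88.4] [-2. 31. 40.]
top loupe_tray 0.7 [637.6   6.1  80.3  80.8   0.7] [-6.  4. 31.]
side loupe 0.61 [641.5   9.9  38.7  42.2  57.9] [ 2. 28. 35.]
side loupe_tray 0.61 [632.3  10.7  83.3  85.1  10.3] [-2.  3. 13.]
```

View pics/pl.png

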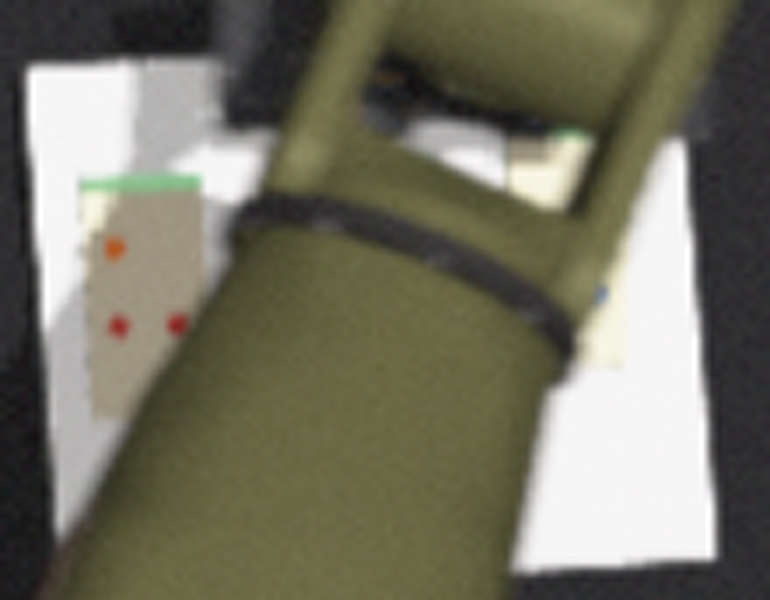

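```bash
python3 - <<'E'
from h import *
for n,c in dict(p2=[(517,214),(566,214),(568,312),(520,311)],p1=[(610,206),(659,206),(660,303),(612,301)],p0=[(691,194),(740,195),(739,292),(690,291)]).items():
    W=onplane('top',np.array(c)/2.85+165-.3,63)[:,:2];f=(W[0]+W[1]-W[2]-W[3]);print(n,W.mean(0).round(1),np.linalg.norm(f/2).round(1),np.degrees(np.arctan2(f[1],f[0])).round(1))
E
```

```text
p2 [ 555.9 -135.9] 98.8 2.1
p1 [ 566.3 -229.4] 97.3 1.3
p0 [ 578.8 -310. ] 98.4 -0.4
```

```bash
python3 -m creep '{"slide":[[-2.7,0.7,0],[-2.7,0,-3],[0,0,-5],[0,0,-0.8],[0,0,0]],"turn":[0.01,0.01,0,0,0],"claw":[0.1,0.1,0.1,0.1,0.1]}'
python3 -m creep '{"slide":[[0,0,-0.3],[0,0,-0.3],[0,0,-0.2]],"turn":[0,0,0],"claw":[0.1,0.1,0.1]}'
```

```text
clock: 8.43
eef_pos: [582.2, -227.5, 272.7]
eef_rot: [-3.141, 0.001, -3.12]
wrist_force: [0.2, -1.3, 0.6]
finger_gap: 9.6
finger_force: 0.0
clock: 8.8
eef_pos: [581.7, -228.2, 263.9]
eef_rot: [-3.141, 0.0, -3.121]
wrist_force: [0.6, 0.7, -0.1]
finger_gap: 9.6
finger_force: 0.0
```

```bash
for i in 1; do python3 -m creep '{"slide":[[0,0,-0.1],[0,0,-0.1],[0,0,0]],"turn":[0,0,0],"claw":[0.1,0.1,0.1]}'; done
python3 -m creep '{"slide":[[0,0,-0.1],[0,0,0]],"turn":[0,0],"claw":[0.1,0.1]}'
```

```text
clock: 9.18
eef_pos: [581.6, -228.2, 262.5]
eef_rot: [-3.141, 0.0, -3.121]
wrist_force: [-3.7, 1.6, 8.3]
finger_gap: 9.2
finger_force: 3.8
clock: 9.43
eef_pos: [581.6, -228.2, 262.4]
eef_rot: [-3.141, 0.001, -3.121]
wrist_force: [-7.9, 4.2, 16.1]
finger_gap: 9.6
finger_force: 8.2
```

```bash
python3 -m creep '{"slide":[[-1,0,0.03],[-1.5,0,0],[-1.5,0,0],[-1.5,0,0],[-1.5,0,0],[-1.5,0,0],[-1.5,0,0],[-1.5,0,0]],"turn":[0,0,0,0,0,0,0,0],"claw":[0.1,0.1,0.1,0.1,0.1,0.1,0.1,0.1]}'
python3 -m creep '{"slide":[[0,0,0]],"turn":[0],"claw":[0.1]}'
```

```text
clock: 10.42
eef_pos: [466.9, -228.4, 262.4]
eef_rot: [-3.14, 0.004, -3.121]
wrist_force: [5.2, 0.0, 7.5]
finger_gap: 9.5
finger_force: 4.3
clock: 10.55
eef_pos: [466.3, -228.4, 262.4]
eef_rot: [-3.14, 0.002, -3.122]
wrist_force: [-7.0, -0.4, 14.4]
finger_gap: 9.5
finger_force: 7.3
```

```bash
python3 -m creep '{"slide":[[0,0,2],[0,0,6],[0,-6,0],[0,-6,0],[0,-6,0]],"turn":[0,0,0,0,0],"claw":[0.1,0.1,0.8,0.8,0.8]}'
python3 - <<'E'
from h import *
s,ds=snap('side');p,d=snap('top')
for cam,dd in(('side',ds),('top',d)):
  for r in manip.cut_out('plate1',cam)[:4]:
    P=maskpts(cam,r['mask'],dd); print(cam,round(r['score'],2),r['mask'].sum(),rect(P),np.round(np.percentile(P[:,2],[2,50,98])))
c=np.vstack([cv2.resize(s[160:250,300:410,::-1],(770,300)),cv2.resize(p[225:320,330:450,::-1],(770,300))]);c=cv2.resize(s[160:250,290:410,::-1],None,fx=6,fy=6,interpolation=cv2.INTER_CUBIC);cv2.imwrite('pics/s1.png',c)
E
```

```text
clock: 11.18
eef_pos: [466.4, -409.9, 341.3]
eef_rot: [-3.141, 0.001, -3.121]
wrist_force: [0.8, -0.1, 0.5]
finger_gap: 36.2
finger_force: 0.0
side 0.56 244 [ 576.1 -310.3   54.3   98.7   87.2] [58. 61. 65.]
top 0.98 616 [ 450.9 -230.2   97.6   50.7    0.7] [54. 61. 70.]
top 0.63 599 [ 555.3 -137.1   99.9   50.3    3.7] [54. 62. 71.]
top 0.58 620 [ 580.1 -311.9  101.7   54.8    0.8] [54. 62. 71.]
top 0.36 4153 [531.7 237.9 309.9 125.6  89.1] [-2.  8. 61.]
```

View pics/s1.png

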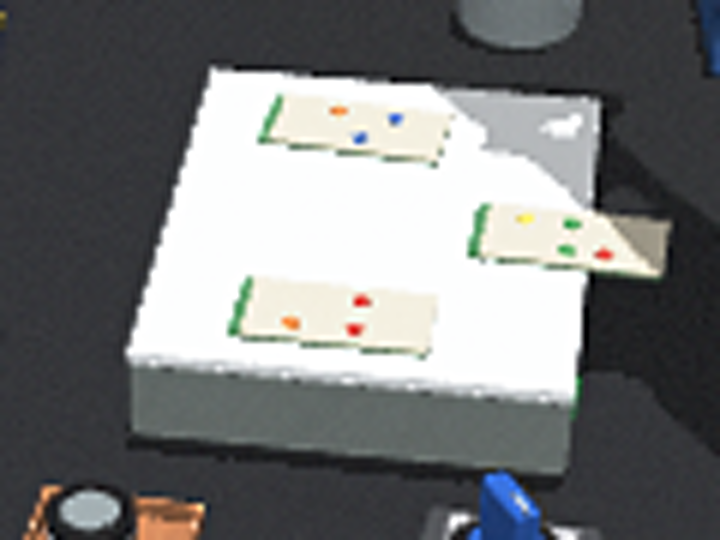

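```bash
python3 -m creep '{"slide":[[-2.7,6,0],[-2.7,6,0],[0,6,0],[0,0,0],[0,0,-4],[0,0,-4],[0,0,-1.6],[0,0,0]],"turn":[0,0,0,0,0,0,0,0],"claw":[1,1,1,1,1,1,1,1]}' 8
```

```text
clock: 12.38
eef_pos: [415.4, -234.2, 244.8]
eef_rot: [3.141, -0.001, -3.121]
wrist_force: [1.1, 0.8, 0.2]
finger_gap: 93.9
finger_force: 0.0
```

```bash
python3 -m creep '{"slide":[[-0.35,0.4,-0.33],[0,0,0],[0,0,0],[0,0,0],[0,0,0],[0,0,0],[0,0,0]],"turn":[0,0,0,0,0,0,0],"claw":[1,0.45,0.45,0.45,0.45,0.45,0.45]}' 8
python3 -m creep '{"slide":[[0,0,0],[0,0,0]],"turn":[0,0],"claw":[0.45,0.45]}' 8
```

```text
clock: 13.25
eef_pos: [411.8, -230.2, 241.6]
eef_rot: [-3.142, -0.0, -3.121]
wrist_force: [-0.2, 0.4, 0.3]
finger_gap: 49.9
finger_force: 8.0
clock: 13.5
eef_pos: [411.8, -230.2, 241.7]
eef_rot: [-3.142, 0.0, -3.121]
wrist_force: [0.3, -0.0, 0.6]
finger_gap: 49.8
finger_force: 8.0
```

```bash
python3 -m creep '{"slide":[[0,0,1],[0,0,2],[0,0,3],[0,0,3],[0,0,3],[0,0,0],[0,0,0]],"turn":[0,0,0,0,0,0,0],"claw":[0.45,0.45,0.45,0.45,0.45,0.45,0.45]}' 8
python3 - <<'E'
from h import *
s,ds=snap('side')
for r in manip.cut_out('plate1','side')[:4]:
    P=maskpts('side',r['mask'],ds); print(round(r['score'],2),r['mask'].sum(),rect(P),np.round(np.percentile(P,[2,50,98],axis=0)).tolist())
cv2.imwrite('pics/s2.png',cv2.resize(s[100:260,290:450,::-1],None,fx=3.7,fy=3.7,interpolation=cv2.INTER_CUBIC))
E
```

```text
clock: 14.38
eef_pos: [411.6, -230.0, 361.0]
eef_rot: [3.141, -0.001, -3.121]
wrist_force: [-0.0, 0.3, -0.2]
finger_gap: 49.5
finger_force: 8.0
0.73 247 [ 577.1 -308.5   98.3   57.5    0.9] [[531.0, -335.0, 58.0], [575.0, -308.0, 62.0], [624.0, -284.0, 65.0]]
0.65 255 [ 476.  -362.8   75.8  328.1    6.2] [[424.0, -519.0, 30.0], [462.0, -227.0, 180.0], [506.0, -203.0, 183.0]]
0.6 391 [ 552.9 -139.4   73.5  100.8   89.1] [[505.0, -171.0, 57.0], [554.0, -137.0, 61.0], [599.0, -110.0, 65.0]]
```

View pics/s2.png

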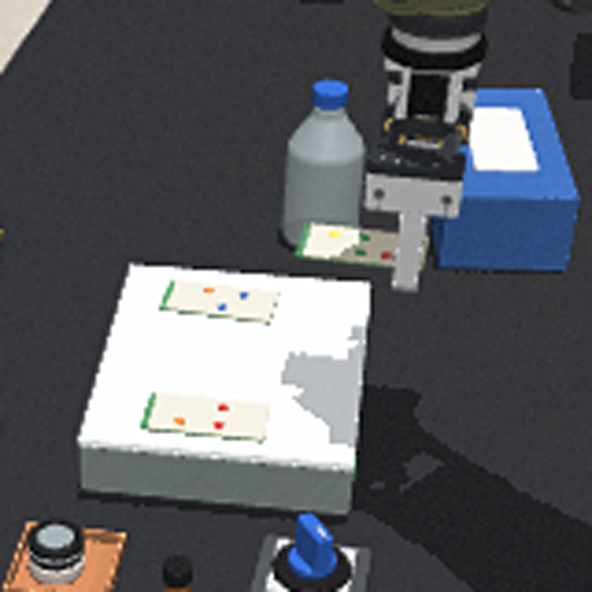

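```bash
python3 -m creep '{"slide":[[0,0,0],[0,0,0],[0,0,0],[0,0,0],[0,0,0],[0,0,0]],"turn":[0,0,0,0,0,0],"claw":[0.45,0.45,0.45,0.45,0.45,0.45]}' 3
cat > tilt.py <<'E'
from h import *
import sys
# plate points near the gripper: colour mask off-white/green within box around the grasp
s,ds=snap('side',*sys.argv[1:2])
e=np.array(manip.read_state()['eef_pos']);H,W=ds.shape
vv,uu=np.mgrid[:H,:W];P=world('side',np.c_[uu.ravel(),vv.ravel()],ds.ravel())
m=(ds.ravel()>0)&(abs(P[:,1]-e[1])<24)&(P[:,0]>e[0]-20)&(P[:,0]<e[0]+110)&(P[:,2]<e[2]-165)&(P[:,2]>e[2]-290)
Q=P[m]-e+[0,0,180];print('rel grasp',len(Q))
for z in range(-110,20,10):
    k=(Q[:,2]>=z)&(Q[:,2]<z+10)
    if k.sum()>3:print(z+5,k.sum(),np.percentile(Q[k,0],[5,50,95]).round())
E
python3 tilt.py
```

```text
clock: 15.22
eef_pos: [411.8, -230.1, 361.7]
eef_rot: [-3.142, 0.0, -3.121]
wrist_force: [0.1, -0.1, -0.5]
finger_gap: 50.1
finger_force: 3.0
rel grasp 200
-35 15 [72. 79. 81.]
-25 65 [50. 63. 75.]
-15 70 [25. 37. 50.]
-5 40 [10. 17. 24.]
5 10 [-12. -11.  -9.]
```

```bash
python3 -m creep '{"slide":[[0,0,0],[0,0,0],[0,0,0],[0,0,0],[0,0,0],[0,0,0],[0,0,0],[0,0,0]],"turn":[0,0,0,0,0,0,0,0],"claw":[0.45,0.45,0.45,0.45,0.45,0.45,0.45,0.45]}' 3
python3 tilt.py
```

```text
clock: 16.27
eef_pos: [411.8, -230.1, 361.6]
eef_rot: [3.142, -0.0, -3.121]
wrist_force: [0.3, -0.3, -1.1]
finger_gap: 49.9
finger_force: 3.0
rel grasp 204
-35 19 [72. 78. 81.]
-25 68 [48. 60. 73.]
-15 64 [22. 36. 48.]
-5 43 [10. 18. 27.]
5 10 [-13. -11.  -9.]
```

```bash
python3 -m creep '{"slide":[[0,0,6.2],[0,0,6.2],[0,0,0],[0,0,0],[0,0,-3],[0,0,-4],[0,0,-5],[0,0,6.2]],"turn":[0,0,0,0,0,0,0,0],"claw":[0.45,0.45,0.45,0.45,0.45,0.45,0.45,0.45]}' 3
python3 -m creep '{"slide":[[0,0,6.2],[0,0,0],[0,0,0]],"turn":[0,0,0],"claw":[0.45,0.45,0.45]}' 3
python3 tilt.py
```

```text
clock: 17.32
eef_pos: [411.3, -229.8, 418.4]
eef_rot: [3.131, -0.016, -3.121]
wrist_force: [1.5, -0.0, 2.0]
finger_gap: 50.1
finger_force: 3.0
clock: 17.7
eef_pos: [411.9, -230.2, 487.6]
eef_rot: [3.14, -0.003, -3.121]
wrist_force: [-0.4, 1.0, -0.5]
finger_gap: 49.8
finger_force: 3.0
rel grasp 88
-75 10 [40. 42. 44.]
-65 14 [35. 37. 39.]
-55 15 [29. 31. 34.]
-45 14 [22. 25. 27.]
-35 17 [16. 19. 22.]
-25 16 [10. 12. 15.]
```

```bash
python3 -m creep '{"slide":[[0,3,0],[0,5,0],[0,6,0],[0,6,0],[0,6,0],[0,6,0],[0,6,0],[0,4,0]],"turn":[-0.023,-0.023,0,0,0,0,0,0],"claw":[0.45,0.45,0.45,0.45,0.45,0.45,0.45,0.45]}' 8
python3 - <<'E'
from h import *
for cam in('top','side'):
    p,d=snap(cam);vv,uu=np.mgrid[:480,:640];P=world(cam,np.c_[uu.ravel(),vv.ravel()],d.ravel())
    b=(d.ravel()>0)&(P[:,0]>440)&(P[:,0]<620)&(P[:,1]>90)&(P[:,1]<375)
    r=b&(P[:,2]>48)&(P[:,2]<68)
    if cam=='side': r&=p.reshape(-1,3).max(1)<200
    Q=P[r];print(cam,len(Q),np.polyfit(Q[:,1]-232.6,Q[:,0],1).round(3),np.median(Q[:,2]).round(1),Q[:,1].min(),Q[:,1].max())
    # base edges
    w=b&(abs(P[:,2]-8)<8)&(p.reshape(-1,3).min(1)>150);Q=P[w]
    for y in range(110,370,50):
        k=abs(Q[:,1]-y)<8
        if k.any():print(y,np.percentile(Q[k,0],[1,99]).round(1))
    print('pt top z by bay',)
E
```

```text
clock: 18.75
eef_pos: [411.5, 192.2, 487.7]
eef_rot: [-3.14, -0.003, 3.117]
wrist_force: [1.4, 0.1, -0.7]
finger_gap: 50.0
finger_force: 8.0
top 280 [2.80000e-02 5.38805e+02] 58.4 91.79542610984149 374.00885322502796
110 [468.3 587.6]
160 [470.5 586.8]
210 [477.7 588.9]
260 [471.8 588.3]
310 [473.9 590.2]
360 [476.1 592.2]
pt top z by bay
side 27 [1.20000e-02 5.34234e+02] 55.8 92.60337077108375 374.8496450479755
110 [465.  581.6]
160 [466.1 584.6]
210 [468.7 585. ]
260 [468.5 586.4]
310 [470.4 588.1]
360 [472.1 589.6]
pt top z by bay
```

```bash
python3 -m creep '{"slide":[[2,1.4,-2],[2.2,1.4,-4],[2,1.2,-4],[0,0,-2],[0,0,-0.4],[0,0,0],[0,0,0]],"turn":[0,0,0,0,0,0,0],"claw":[0.45,0.45,0.45,0.45,0.45,0.45,0.45]}' 8
python3 tilt.py
```

```text
clock: 19.73
eef_pos: [473.8, 229.6, 366.6]
eef_rot: [3.141, 0.001, 3.116]
wrist_force: [1.1, -0.3, -0.4]
finger_gap: 49.6
finger_force: 8.0
rel grasp 119
-75 11 [42. 44. 45.]
-65 30 [36. 38. 41.]
-55 22 [29. 32. 35.]
-45 27 [24. 26. 29.]
-35 21 [17. 21. 23.]
5 5 [-8. -7. -7.]
```

```bash
python3 -m creep '{"slide":[[1.1,0.25,-1.9],[1.1,0,-1.9],[1.1,0,-1.9],[0.6,0,-1.1],[0.5,0,-0.9],[0,0,0]],"turn":[0,0,0,0,0,0],"claw":[0.45,0.45,0.45,0.45,0.45,0.45]}' 8
python3 -m creep '{"slide":[[0.5,0,-0.9],[0.3,0,-0.55],[0,0,0]],"turn":[0,0,0],"claw":[0.45,0.45,0.45]}' 8
python3 tilt.py s3
python3 -c "
import cv2;s=cv2.imread('pics/s3.png');cv2.imwrite('pics/s3c.png',cv2.resize(s[200:400,260:420],None,fx=3,fy=3,interpolation=cv2.INTER_CUBIC))"
```

```text
clock: 20.52
eef_pos: [517.9, 232.3, 288.5]
eef_rot: [-3.141, -0.0, 3.116]
wrist_force: [0.1, -0.9, -0.1]
finger_gap: 50.2
finger_force: 8.0
clock: 20.9
eef_pos: [525.9, 232.3, 273.7]
eef_rot: [-3.141, -0.001, 3.116]
wrist_force: [-1.0, 0.3, 0.3]
finger_gap: 49.9
finger_force: 8.0
rel grasp 720
-95 280 [ 61.  85. 107.]
-85 311 [-17.   8.  59.]
-75 42 [41. 48. 51.]
-65 19 [34. 37. 40.]
-55 19 [29. 32. 34.]
-45 23 [23. 26. 28.]
-35 21 [ 8. 18. 22.]
```

View pics/s3c.png

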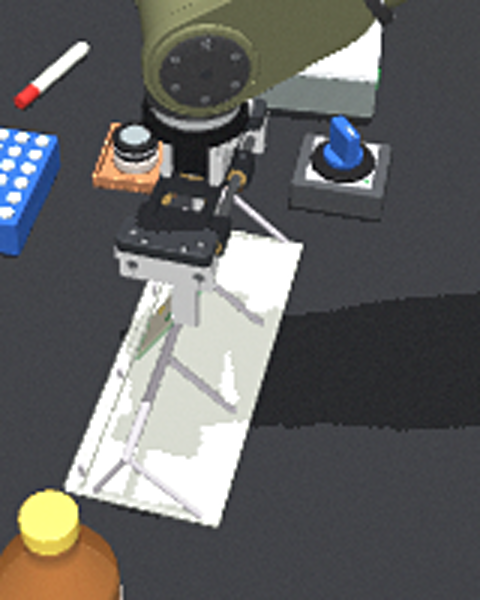

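```bash
python3 -m creep '{"slide":[[0.25,0,-0.4],[0,0,-0.2],[0,0,0]],"turn":[0,0,0],"claw":[0.45,0.45,0.45]}' 8
python3 -m creep '{"slide":[[0,0,-0.2],[0,0,0]],"turn":[0,0],"claw":[0.45,0.45]}' 8
```

```text
clock: 21.32
eef_pos: [528.3, 232.4, 268.0]
eef_rot: [-3.142, -0.0, 3.116]
wrist_force: [-0.6, 0.2, -0.8]
finger_gap: 49.6
finger_force: 8.0
clock: 21.58
eef_pos: [528.5, 232.4, 266.6]
eef_rot: [3.141, 0.001, 3.116]
wrist_force: [0.5, -0.2, 2.8]
finger_gap: 50.0
finger_force: 8.0
```

```bash
python3 -m creep '{"slide":[[0,0,0],[0,0,0],[0,0,0],[0,0,1.5],[0,0,5],[0,0,6],[0,0,0]],"turn":[0,0,0,0,0,0,0],"claw":[0.6,0.65,0.7,0.7,0.7,0.7,0.7]}' 8
python3 -m creep '{"slide":[[0,-6,0],[0,-6,0],[0,-6,0],[0,-6,0],[0,-6,0],[0,-6,0]],"turn":[0,0,0,0,0,0],"claw":[0.1,0.1,0.1,0.1,0.1,0.1]}' 8
cat > look.py <<'E'
from h import *
import sys
for cam in('top','side'):
  p,d=snap(cam,f'{sys.argv[1]}{cam}')
  for q in sys.argv[2:]:
   for r in manip.cut_out(q,cam)[:4]:
    P=maskpts(cam,r['mask'],d)
    if len(P)>30 and r['score']>.3: print(cam,q,round(r['score'],2),r['mask'].sum(),rect(P),np.round(np.percentile(P[:,2],[2,50,98])))
s=cv2.imread(f'pics/{sys.argv[1]}side.png');cv2.imwrite(f'pics/{sys.argv[1]}c.png',cv2.resize(s[200:400,260:420],None,fx=3,fy=3,interpolation=cv2.INTER_CUBIC))
E
python3 look.py a plate1 loupe
```

```text
clock: 22.45
eef_pos: [528.3, 232.4, 397.0]
eef_rot: [3.138, 0.008, 3.116]
wrist_force: [0.9, -0.8, -0.0]
finger_gap: 65.7
finger_force: 0.0
clock: 23.2
eef_pos: [527.8, -129.5, 391.3]
eef_rot: [3.142, -0.0, 3.116]
wrist_force: [0.2, 0.2, -0.8]
finger_gap: 10.5
finger_force: 0.0
top plate1 0.96 656 [ 577.5 -310.2  102.    54.6    1.6] [53. 63. 71.]
top plate1 0.59 325 [549.1 238.4  62.9  54.1  87.7] [ 4. 52. 96.]
top loupe 0.7 186 [642.3   6.3  44.3  41.3  32. ] [ 6. 31. 40.]
side plate1 0.75 253 [ 574.7 -228.9  101.9  221.9    2.1] [58. 61. 66.]
side plate1 0.62 343 [ 554.4 -136.5  100.4   58.4    1.5] [58. 62. 65.]
```

View pics/ac.png

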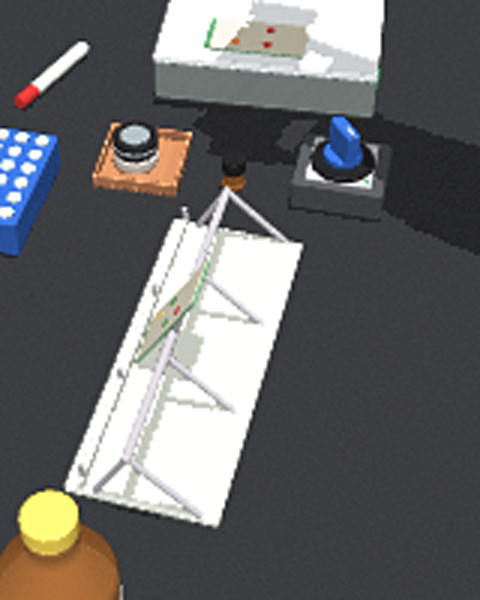

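```bash
python3 -m creep '{"slide":[[2.2,-0.35,0],[2.2,-0.35,-3],[0,0,-5],[0,0,-4],[0,0,0]],"turn":[0.035,0.035,0,0,0],"claw":[0.1,0.1,0.1,0.1,0.1]}'
python3 -m creep '{"slide":[[0,0,-0.3],[0,0,-0.3],[0,0,0]],"turn":[0,0,0],"claw":[0.1,0.1,0.1]}'
```

```text
clock: 24.12
eef_pos: [572.1, -133.2, 268.8]
eef_rot: [3.14, -0.005, -3.096]
wrist_force: [-0.4, -0.1, 0.4]
finger_gap: 9.4
finger_force: 0.0
clock: 24.5
eef_pos: [572.4, -134.6, 266.0]
eef_rot: [-3.141, 0.001, -3.097]
wrist_force: [0.5, -0.1, -0.4]
finger_gap: 9.5
finger_force: 0.0
```

```bash
python3 -m creep '{"slide":[[0,0,-0.25],[0,0,-0.1],[0,0,-0.1],[0,0,0]],"turn":[0,0,0,0],"claw":[0.1,0.1,0.1,0.1]}'
```

```text
clock: 25.0
eef_pos: [572.4, -134.7, 262.4]
eef_rot: [-3.141, 0.001, -3.097]
wrist_force: [-7.9, 2.2, 18.8]
finger_gap: 9.7
finger_force: 8.8
```

```bash
python3 -m creep '{"slide":[[-0.9,0,0.04],[-1.5,0,0],[-1.5,0,0],[-1.5,0,0],[-1.5,0,0],[-1.5,0,0],[-1.5,0,0],[-1.5,0,0]],"turn":[0,0,0,0,0,0,0,0],"claw":[0.1,0.1,0.1,0.1,0.1,0.1,0.1,0.1]}'
python3 -m creep '{"slide":[[0,0,1],[0,0,5],[0,-6,0],[0,-6,0],[0,-6,0]],"turn":[0,0,0,0,0],"claw":[0.1,0.1,1,1,1]}'
python3 look.py b plate2 loupe
```

```text
clock: 26.0
eef_pos: [458.6, -134.9, 262.4]
eef_rot: [-3.14, 0.004, -3.098]
wrist_force: [5.6, 0.2, 8.4]
finger_gap: 9.5
finger_force: 4.4
clock: 26.62
eef_pos: [458.5, -316.6, 321.7]
eef_rot: [-3.141, 0.0, -3.097]
wrist_force: [1.2, -0.1, 0.9]
finger_gap: 35.7
finger_force: 0.0
top plate2 0.95 627 [ 5.79e+02 -3.10e+02  9.97e+01  5.27e+01  5.00e-01] [54. 62. 70.]
top plate2 0.87 292 [547.9 232.5  50.6  51.9  89.7] [ 7. 56. 98.]
top plate2 0.69 582 [ 436.3 -138.2  100.5   49.9    0.9] [51. 62. 70.]
top loupe 0.49 175 [641.7   4.2  41.1  40.   45.5] [12. 32. 41.]
top loupe 0.4 822 [ 524.2 -566.7   77.8  111.1    2.2] [ -1. 108. 164.]
side plate2 0.71 214 [546.4 214.9  51.6  90.3   1.1] [ 8. 58. 95.]
side plate2 0.53 154 [442.2  -1.2  30.1  37.5   9.3] [41. 59. 76.]
side plate2 0.51 255 [ 578.3 -308.9   97.7   56.3    1.5] [57. 62. 65.]
side loupe 0.78 243 [644.4   7.2  51.5  47.7   1.1] [ 2. 29. 34.]
```

```bash
python3 - <<'E'
from h import *
p,d=snap('top')
for r in manip.cut_out('plate2','top'):
    if r['score']>.3:
        rr,cc=np.nonzero(r['mask']);q=np.percentile(rr,[0,100])+[-.5,.5]
        print(onplane('top',np.c_[[cc.mean()]*2,q],63).round(1)[:,:2].tolist())
print(p[225:300:1,356].tolist()[30:75])
E
```

```text
[[490.8, -136.3], [390.7, -137.5]]
[[571.2, 232.0], [522.1, 230.7]]
[[629.3, -310.5], [525.2, -310.9]]
[[771.9, -102.0], [727.9, -102.6]]
[[241, 240, 240], [241, 240, 240], [242, 240, 240], [241, 239, 239], [241, 240, 240], [241, 240, 241], [241, 240, 240], [241, 240, 240], [242, 241, 240], [240, 239, 240], [241, 240, 240], [241, 239, 239], [241, 240, 240], [241, 239, 239], [241, 239, 240], [241, 239, 240], [241, 239, 240], [241, 240, 240], [241, 239, 239], [241, 240, 240], [241, 240, 240], [241, 240, 240], [240, 239, 239], [240, 239, 239], [221, 229, 221], [149, 200, 154], [179, 216, 171], [226, 232, 208], [240, 239, 224], [241, 239, 225], [240, 240, 225], [241, 239, 224], [242, 239, 226], [241, 239, 225], [241, 240, 226], [242, 242, 227], [240, 238, 224], [241, 239, 226], [241, 240, 226], [242, 240, 226], [241, 239, 224], [242, 240, 226], [240, 238, 223], [241, 241, 226], [241, 240, 224]]
```

```bash
python3 -m creep '{"slide":[[-2,5,0],[-2,5,0],[-1.65,5,0],[0,2.9,0],[0,0,0],[0,0,-4],[0,0,-3],[0,0,0]],"turn":[0,0,0,0,0,0,0,0],"claw":[1,1,1,1,1,1,1,1]}' 8
```

```text
clock: 28.02
eef_pos: [401.6, -135.9, 249.8]
eef_rot: [3.14, -0.003, -3.097]
wrist_force: [-0.5, 0.0, -0.0]
finger_gap: 94.0
finger_force: 0.0
```

```bash
python3 -m creep '{"slide":[[0,-0.15,-0.8],[0,0,0],[0,0,0],[0,0,0],[0,0,0],[0,0,0],[0,0,0],[0,0,0]],"turn":[0,0,0,0,0,0,0,0],"claw":[1,1,0.45,0.45,0.45,0.45,0.45,0.45]}' 8
python3 -m creep '{"slide":[[0,0,1],[0,0,2],[0,0,3],[0,0,3],[0,0,3],[0,0,0]],"turn":[0,0,0,0,0,0],"claw":[0.45,0.45,0.45,0.45,0.45,0.45]}' 8
python3 tilt.py
```

```text
clock: 29.02
eef_pos: [401.8, -137.1, 243.1]
eef_rot: [3.142, -0.0, -3.097]
wrist_force: [-0.1, -0.4, -0.5]
finger_gap: 49.9
finger_force: 8.0
clock: 29.78
eef_pos: [401.9, -137.2, 365.2]
eef_rot: [-3.14, 0.004, -3.097]
wrist_force: [-0.0, 1.1, -1.8]
finger_gap: 50.1
finger_force: 8.0
rel grasp 268
-5 189 [14. 52. 85.]
5 79 [-10.  37.  73.]
```

Same recipe: drop grip to 3 N, then jerk upward.

```bash
python3 -m creep '{"slide":[[0,0,0],[0,0,0],[0,0,6.2],[0,0,6.2],[0,0,0],[0,0,0]],"turn":[0,0,0,0,0,0],"claw":[0.45,0.45,0.45,0.45,0.45,0.45]}' 3
python3 tilt.py
```

```text
clock: 30.58
eef_pos: [401.8, -137.2, 485.9]
eef_rot: [3.141, -0.001, -3.097]
wrist_force: [-0.3, 0.1, -0.5]
finger_gap: 50.3
finger_force: 3.0
rel grasp 154
-75 8 [49. 51. 54.]
-65 24 [42. 46. 50.]
-55 21 [36. 39. 43.]
-45 31 [26. 32. 36.]
-35 29 [20. 24. 29.]
-25 29 [12. 16. 21.]
-15 12 [ 9. 11. 15.]
```

```bash
python3 -m creep '{"slide":[[0,0,-2],[0,0,-2],[0,0,-1],[0,0,0],[0,0,5],[0,0,0],[0,0,0]],"turn":[0,0,0,0,0,0,0],"claw":[0.45,0.45,0.45,0.45,0.45,0.45,0.45]}' 3
python3 tilt.py
```

```text
clock: 31.5
eef_pos: [401.8, -137.1, 486.8]
eef_rot: [3.142, -0.0, -3.097]
wrist_force: [0.4, -0.1, -0.8]
finger_gap: 49.7
finger_force: 3.0
rel grasp 154
-75 10 [47. 49. 51.]
-65 22 [41. 44. 48.]
-55 27 [33. 38. 42.]
-45 28 [25. 30. 35.]
-35 30 [18. 22. 27.]
-25 26 [11. 15. 20.]
-15 11 [ 9. 11. 14.]
```

```bash
python3 -m creep '{"slide":[[0,3,0],[0,5,0],[1,5,0],[1,5,0],[1.5,5,-2],[1.5,4.5,-3],[1.5,0,-4],[0.5,0,-3]],"turn":[-0.035,-0.036,0,0,0,0,0,0],"claw":[0.45,0.45,0.45,0.45,0.45,0.45,0.45,0.45]}' 8
python3 -m creep '{"slide":[[0,0,0],[0,0,0]],"turn":[0,0],"claw":[0.45,0.45]}' 8
python3 tilt.py
```

```text
clock: 32.55
eef_pos: [471.9, 138.4, 364.2]
eef_rot: [-3.141, -0.003, 3.116]
wrist_force: [-0.9, -0.9, -0.6]
finger_gap: 49.7
finger_force: 8.0
clock: 32.8
eef_pos: [471.8, 137.8, 368.0]
eef_rot: [3.141, 0.001, 3.115]
wrist_force: [0.2, -0.5, 0.1]
finger_gap: 49.9
finger_force: 8.0
rel grasp 165
-75 15 [47. 49. 50.]
-65 27 [41. 44. 46.]
-55 33 [34. 36. 40.]
-45 28 [25. 29. 33.]
-35 36 [19. 22. 26.]
-25 12 [13. 17. 18.]
5 11 [-9. -8. -6.]
```

```bash
python3 -m creep '{"slide":[[1.1,0,-1.9],[1.1,0,-1.9],[1.1,0,-1.9],[0.6,0,-1.1],[0.5,0,-0.9],[0,0,0]],"turn":[0,0,0,0,0,0],"claw":[0.45,0.45,0.45,0.45,0.45,0.45]}' 6
python3 -m creep '{"slide":[[0.5,0,-0.9],[0.3,0,-0.55],[0,0,0]],"turn":[0,0,0],"claw":[0.45,0.45,0.45]}' 6
python3 tilt.py
```

```text
clock: 33.6
eef_pos: [515.9, 137.8, 290.0]
eef_rot: [-3.142, -0.0, 3.115]
wrist_force: [0.1, 1.3, -0.3]
finger_gap: 49.8
finger_force: 6.0
clock: 33.98
eef_pos: [523.9, 137.8, 275.1]
eef_rot: [-3.141, -0.001, 3.115]
wrist_force: [-0.0, -0.0, -1.1]
finger_gap: 49.7
finger_force: 6.0
rel grasp 625
-105 7 [ 72.  98. 106.]
-95 268 [ -2.  81. 107.]
-85 206 [-18.  10.  57.]
-75 13 [46. 49. 51.]
-65 24 [39. 44. 46.]
-55 28 [33. 36. 40.]
-45 29 [20. 29. 32.]
-35 34 [ 8. 21. 25.]
-25 9 [12. 16. 19.]
5 7 [-9. -8. -7.]
```

```bash
python3 -m creep '{"slide":[[0,0,-0.3],[0,0,-0.3],[0,0,0]],"turn":[0,0,0],"claw":[0.45,0.45,0.45]}' 6
python3 -m creep '{"slide":[[0.1,0,-0.2],[0,0,0]],"turn":[0,0],"claw":[0.45,0.45]}' 6
```

```text
clock: 34.4
eef_pos: [523.8, 137.8, 269.4]
eef_rot: [-3.142, -0.0, 3.115]
wrist_force: [1.1, 0.4, 0.5]
finger_gap: 49.7
finger_force: 6.0
clock: 34.65
eef_pos: [524.9, 137.8, 267.4]
eef_rot: [-3.142, 0.0, 3.115]
wrist_force: [0.7, 0.1, -0.3]
finger_gap: 50.1
finger_force: 6.0
```

```bash
python3 -m creep '{"slide":[[0.1,0,-0.15],[0,0,-0.1],[0,0,0]],"turn":[0,0,0],"claw":[0.45,0.45,0.45]}' 6
python3 tilt.py
```

```text
clock: 35.02
eef_pos: [525.8, 137.8, 264.9]
eef_rot: [-3.142, -0.0, 3.115]
wrist_force: [1.6, -0.1, -0.6]
finger_gap: 49.9
finger_force: 6.0
rel grasp 619
-85 282 [ -2.  81. 107.]
-75 189 [-18.   6.  53.]
-65 23 [46. 51. 54.]
-55 35 [39. 44. 49.]
-45 34 [30. 35. 39.]
-35 32 [22. 26. 31.]
-25 17 [ 9. 19. 23.]
5 7 [-10.  -9.  -7.]
```

```bash
python3 -m creep '{"slide":[[-0.2,0,0.5],[-1,0,1.5],[-1.3,0,2],[-1.6,0,2.5],[-1.6,0,2.5],[0,0,0],[0,0,0]],"turn":[0,0,0,0,0,0,0],"claw":[0.45,0.45,0.45,0.45,0.45,0.45,0.45]}' 8
python3 -m creep '{"slide":[[0,0,0],[0,0,6.2],[0,0,6.2],[0,0,0],[0,0,0]],"turn":[0,0,0,0,0],"claw":[0.45,0.45,0.45,0.45,0.45]}' 3
python3 tilt.py
```

```text
clock: 35.95
eef_pos: [469.0, 137.8, 354.4]
eef_rot: [-3.141, -0.001, 3.115]
wrist_force: [0.5, -0.1, -0.3]
finger_gap: 49.6
finger_force: 8.0
clock: 36.58
eef_pos: [469.0, 137.8, 477.5]
eef_rot: [-3.141, -0.002, 3.115]
wrist_force: [0.3, 0.1, -0.2]
finger_gap: 49.8
finger_force: 3.0
rel grasp 179
-75 9 [47. 49. 50.]
-65 27 [41. 43. 47.]
-55 35 [33. 37. 41.]
-45 31 [26. 30. 33.]
-35 32 [18. 22. 25.]
-25 18 [12. 16. 20.]
5 24 [-10.  -8.  -4.]
```

```bash
python3 -m creep '{"slide":[[-0.5,0,-2],[-1.5,0,-3],[-1.5,0,-3],[-0.5,0,-2],[0,0,0]],"turn":[0,0,0,0,0],"claw":[0.45,0.45,0.45,0.45,0.45]}' 5
python3 -m creep '{"slide":[[0,0,0],[3,0,5.4],[2,0,5.4],[1,0,0],[0,0,0],[0,0,0]],"turn":[0,0,0,0,0,0],"claw":[0.45,0.45,0.45,0.45,0.45,0.45]}' 3
python3 tilt.py
```

```text
clock: 37.25
eef_pos: [428.5, 137.8, 376.9]
eef_rot: [-3.14, -0.005, 3.115]
wrist_force: [0.0, -0.7, 0.6]
finger_gap: 50.0
finger_force: 5.0
clock: 38.0
eef_pos: [488.6, 137.9, 485.9]
eef_rot: [-3.141, -0.002, 3.115]
wrist_force: [-0.7, 0.8, -0.8]
finger_gap: 49.8
finger_force: 3.0
rel grasp 141
-85 4 [40. 41. 42.]
-75 16 [35. 39. 41.]
-65 24 [31. 33. 37.]
-55 23 [24. 28. 30.]
-45 26 [19. 22. 25.]
-35 15 [12. 16. 19.]
-15 4 [-9. -7. -5.]
5 26 [-9. -7. -2.]
```

```bash
python3 -m creep '{"slide":[[-0.5,0,-2],[-0.6,0,-4],[-0.6,0,-4],[0,0,-2],[0,0,0],[0,0,0]],"turn":[0,0,0,0,0,0],"claw":[0.45,0.45,0.45,0.45,0.45,0.45]}' 8
python3 -m creep '{"slide":[[1.1,0,-1.9],[1.1,0,-1.9],[1.1,0,-1.9],[0.6,0,-1.1],[0.5,0,-0.9],[0,0,0]],"turn":[0,0,0,0,0,0],"claw":[0.45,0.45,0.45,0.45,0.45,0.45]}' 8
python3 tilt.py
```

```text
clock: 38.8
eef_pos: [471.9, 137.9, 367.9]
eef_rot: [3.141, 0.001, 3.115]
wrist_force: [-1.1, 0.1, -0.5]
finger_gap: 49.8
finger_force: 8.0
clock: 39.55
eef_pos: [516.0, 137.9, 290.0]
eef_rot: [-3.142, -0.0, 3.115]
wrist_force: [0.3, 0.2, 0.2]
finger_gap: 50.0
finger_force: 8.0
rel grasp 479
-105 331 [-16.  17.  89.]
-95 36 [-4. 55. 59.]
-85 5 [41. 42. 43.]
-75 16 [35. 38. 41.]
-65 21 [31. 35. 38.]
-55 31 [16. 27. 32.]
-45 23 [20. 23. 27.]
-35 8 [13. 17. 19.]
-25 4 [ 9. 10. 14.]
5 4 [-9. -8. -7.]
```

```bash
python3 -m creep '{"slide":[[0.4,0,-0.8],[0.3,0,-0.6],[0.2,0,-0.4],[0,0,-0.2],[0,0,0]],"turn":[0,0,0,0,0],"claw":[0.45,0.45,0.45,0.45,0.45]}' 6
python3 -m creep '{"slide":[[0,0,-0.15],[0,0,0]],"turn":[0,0],"claw":[0.45,0.45]}' 6
python3 tilt.py
```

```text
clock: 40.22
eef_pos: [524.9, 137.9, 270.1]
eef_rot: [3.141, 0.001, 3.115]
wrist_force: [4.2, 1.0, -0.6]
finger_gap: 49.6
finger_force: 6.0
clock: 40.48
eef_pos: [524.8, 137.9, 268.7]
eef_rot: [3.141, 0.0, 3.115]
wrist_force: [2.6, 0.5, 3.4]
finger_gap: 49.8
finger_force: 6.0
rel grasp 572
-95 122 [ 65.  88. 108.]
-85 293 [-16.  38. 102.]
-75 84 [-17.  42.  55.]
-65 19 [35. 37. 46.]
-55 20 [28. 31. 34.]
-45 17 [22. 25. 28.]
-35 13 [ 8. 19. 22.]
```

```bash
python3 -m creep '{"slide":[[0,0,0],[0,0,0],[0,0,0],[0,0,1.5],[0,0,5],[0,0,6],[0,0,0]],"turn":[0,0,0,0,0,0,0],"claw":[0.6,0.65,0.7,0.7,0.7,0.7,0.7]}' 8
python3 -m creep '{"slide":[[0,-6,0],[0,-6,0],[0,-6,0],[0,-6,0],[0,-6,0],[0,-6,0],[0,-6,0]],"turn":[0,0,0,0,0,0,0],"claw":[0.1,0.1,0.1,0.1,0.1,0.1,0.1]}' 8
python3 look.py c plate2 loupe
```

```text
clock: 41.4
eef_pos: [524.8, 137.9, 399.1]
eef_rot: [3.14, 0.009, 3.115]
wrist_force: [0.8, 0.5, -1.2]
finger_gap: 65.5
finger_force: 0.0
clock: 42.28
eef_pos: [524.4, -284.1, 393.6]
eef_rot: [3.141, -0.0, 3.115]
wrist_force: [-0.3, 0.4, 0.2]
finger_gap: 9.7
finger_force: 0.0
top plate2 0.85 291 [548.  235.8  56.2  52.2  87.2] [ 9. 57. 96.]
top plate2 0.69 141 [ 613.  -295.8   30.9   57.8   50.5] [55. 62. 70.]
top loupe 0.75 181 [619.7  21.9  42.   41.3   0.9] [19. 32. 41.]
side plate2 0.79 218 [546.3 214.8  90.9  53.1  88.8] [ 6. 54. 95.]
side plate2 0.71 4431 [528.9 228.8 312.7 123.8  88.4] [ 3.  7. 59.]
side plate2 0.67 74 [532.1  61.7  19.5 120.3  12.7] [ 7. 29. 36.]
side plate2 0.54 271 [ 574.9 -311.    59.3  101.4   90. ] [56. 61. 65.]
side loupe 0.75 200 [616.5  23.6  44.1  39.3  70.1] [11. 30. 35.]
```

View pics/cc.png

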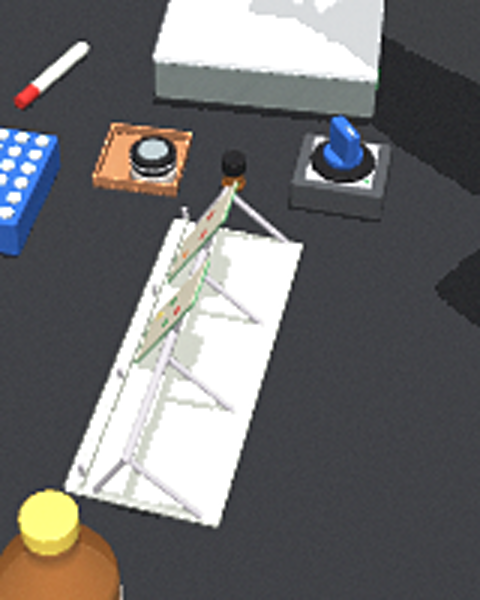

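```bash
python3 -m creep '{"slide":[[2.2,-1,0],[2.2,-1,0],[2.2,-0.6,0],[0,0,-4],[0,0,-4],[0,0,-3],[0,0,-1],[0,0,0]],"turn":[0.03,0,0,0,0,0,0,0],"claw":[0.1,0.1,0.1,0.1,0.1,0.1,0.1,0.1]}'
python3 -m creep '{"slide":[[0,0,-0.3],[0,0,0]],"turn":[0,0],"claw":[0.1,0.1]}'
```

```text
clock: 43.58
eef_pos: [591.2, -307.4, 274.0]
eef_rot: [-3.142, 0.0, -3.137]
wrist_force: [-0.0, 0.0, 0.8]
finger_gap: 9.3
finger_force: 0.0
clock: 43.82
eef_pos: [590.9, -308.1, 271.4]
eef_rot: [-3.141, 0.001, -3.138]
wrist_force: [-0.4, -0.5, 0.0]
finger_gap: 9.2
finger_force: 0.0
```

```bash
python3 -m creep '{"slide":[[0,-0.1,-0.4],[0,0,-0.35],[0,0,-0.1],[0,0,-0.1],[0,0,0]],"turn":[0,0,0,0,0],"claw":[0.1,0.1,0.1,0.1,0.1]}'
```

```text
clock: 44.45
eef_pos: [590.8, -309.2, 262.4]
eef_rot: [-3.141, 0.0, -3.138]
wrist_force: [-6.2, 3.0, 14.3]
finger_gap: 9.5
finger_force: 6.6
```

```bash
python3 -m creep '{"slide":[[-1.4,0,0.02],[-1.55,0,0],[-1.55,0,0],[-1.55,0,0],[-1.55,0,0],[-1.55,0,0],[-1.55,0,0],[-1.55,0,0]],"turn":[0,0,0,0,0,0,0,0],"claw":[0.1,0.1,0.1,0.1,0.1,0.1,0.1,0.1]}'
python3 -m creep '{"slide":[[0,0,1],[0,0,5],[0,6,0],[0,6,0],[0,6,0]],"turn":[0,0,0,0,0],"claw":[0.1,0.1,1,1,1]}'
python3 look.py d loupe loupe_tray
python3 - <<'E'
from h import *
p,d=snap('top')
for r in manip.cut_out('plate0','top'):
    if r['score']>.3:
        P=maskpts('top',r['mask'],d);rr,cc=np.nonzero(r['mask']);q=np.percentile(rr,[0,100])+[-.5,.5]
        print(rect(P),onplane('top',np.c_[[cc.mean()]*2,q],63).round(1)[:,:2].tolist())
E
```

```text
clock: 45.45
eef_pos: [468.4, -309.3, 262.5]
eef_rot: [-3.14, 0.003, -3.138]
wrist_force: [4.8, -0.0, 7.2]
finger_gap: 9.4
finger_force: 3.8
clock: 46.08
eef_pos: [468.4, -127.3, 321.8]
eef_rot: [-3.141, 0.0, -3.139]
wrist_force: [0.5, 0.6, 1.1]
finger_gap: 35.7
finger_force: 0.0
top loupe 0.67 150 [618.2  22.   38.5  35.7   1.7] [24. 32. 41.]
top loupe 0.55 152 [762.7 -96.9 104.9  17.9  69.6] [-1. 12. 20.]
top loupe_tray 0.67 512 [635.2   5.8  81.   81.6   2.3] [-6.  4. 17.]
side loupe 0.61 194 [618.7  25.4  39.6  41.6  54. ] [ 9. 30. 35.]
side loupe_tray 0.67 417 [6.362e+02 6.000e-01 8.720e+01 9.980e+01 2.200e+00] [-3.  5. 30.]
[ 453.8 -311.8   97.2   60.1    5.2] [[505.1, -310.1], [404.9, -310.6]]
[547.9 233.   51.1  51.6  88.2] [[571.1, 232.2], [522.1, 230.9]]
[545.  137.9  48.2  49.2   0.6] [[566.9, 138.2], [520.8, 137.1]]
```

```bash
python3 -m creep '{"slide":[[-2,-5,0],[-2,-5,0],[-1.15,-5,0],[0,-3.4,0],[0,0,0],[0,0,-4],[0,0,-3.2],[0,0,0]],"turn":[0,0,0,0,0,0,0,0],"claw":[1,1,1,1,1,1,1,1]}' 8
```

```text
clock: 47.48
eef_pos: [416.5, -312.5, 247.6]
eef_rot: [3.139, -0.003, -3.138]
wrist_force: [0.3, -0.3, 1.2]
finger_gap: 93.8
finger_force: 0.0
```

```bash
python3 -m creep '{"slide":[[0.05,0.2,-0.45],[0,0,0],[0,0,0],[0,0,0],[0,0,0],[0,0,0],[0,0,0],[0,0,0]],"turn":[0,0,0,0,0,0,0,0],"claw":[1,1,0.45,0.45,0.45,0.45,0.45,0.45]}' 8
python3 -m creep '{"slide":[[0,0,1],[0,0,2],[0,0,3],[0,0,3],[0,0,3],[0,0,0]],"turn":[0,0,0,0,0,0],"claw":[0.45,0.45,0.45,0.45,0.45,0.45]}' 8
python3 -m creep '{"slide":[[0,0,0],[0,0,0],[0,0,6.2],[0,0,6.2],[0,0,0],[0,0,0]],"turn":[0,0,0,0,0,0],"claw":[0.45,0.45,0.45,0.45,0.45,0.45]}' 3
python3 tilt.py
```

```text
clock: 48.48
eef_pos: [417.3, -311.2, 244.7]
eef_rot: [-3.142, -0.0, -3.138]
wrist_force: [-0.8, 0.2, 0.7]
finger_gap: 49.9
finger_force: 8.0
clock: 49.22
eef_pos: [417.4, -311.1, 367.2]
eef_rot: [-3.139, 0.003, -3.138]
wrist_force: [-0.1, 0.8, -0.4]
finger_gap: 49.8
finger_force: 8.0
clock: 49.98
eef_pos: [417.4, -311.2, 487.2]
eef_rot: [3.14, -0.002, -3.138]
wrist_force: [0.4, 0.6, -0.8]
finger_gap: 49.8
finger_force: 3.0
rel grasp 116
-65 9 [56. 59. 61.]
-55 23 [46. 52. 55.]
-45 17 [36. 42. 46.]
-35 26 [25. 31. 37.]
-25 23 [16. 20. 25.]
-15 10 [11. 13. 15.]
5 7 [-11. -10.  -9.]
```

```bash
python3 -m creep '{"slide":[[0,0.5,-2],[0,1,-3],[0,1,-3],[0,0.5,-2],[0,0,0]],"turn":[0,0,0,0,0],"claw":[0.45,0.45,0.45,0.45,0.45]}' 6
python3 -m creep '{"slide":[[0,0,0],[3,0,5.4],[2,0,5.4],[1,0,0],[0,0,0],[0,0,0]],"turn":[0,0,0,0,0,0],"claw":[0.45,0.45,0.45,0.45,0.45,0.45]}' 3
python3 tilt.py
```

```text
clock: 50.65
eef_pos: [417.2, -280.8, 386.3]
eef_rot: [3.139, -0.004, -3.138]
wrist_force: [0.1, 0.4, 0.2]
finger_gap: 49.9
finger_force: 6.0
clock: 51.4
eef_pos: [477.0, -281.3, 495.6]
eef_rot: [3.14, -0.002, -3.139]
wrist_force: [-0.8, -0.0, 0.7]
finger_gap: 50.0
finger_force: 3.0
rel grasp 79
-75 5 [49. 51. 52.]
-65 12 [42. 45. 48.]
-55 15 [33. 37. 41.]
-45 14 [25. 30. 34.]
-35 15 [17. 22. 26.]
-25 9 [13. 16. 19.]
5 8 [-9. -8. -7.]
```

```bash
python3 -m creep '{"slide":[[-0.5,0.5,-2],[-1.5,1,-3],[-1.5,1,-3],[-1.5,1,-2],[-0.5,0,0],[0,0,0]],"turn":[0,0,0,0,0,0],"claw":[0.45,0.45,0.45,0.45,0.45,0.45]}' 6
python3 -m creep '{"slide":[[0,0,0],[3,0,5.4],[2,0,5.4],[1,0,0],[0,0,0],[0,0,0]],"turn":[0,0,0,0,0,0],"claw":[0.45,0.45,0.45,0.45,0.45,0.45]}' 3
python3 tilt.py
```

```text
clock: 52.2
eef_pos: [422.3, -246.5, 397.7]
eef_rot: [-3.141, 0.001, -3.139]
wrist_force: [0.1, 0.1, 0.1]
finger_gap: 50.0
finger_force: 6.0
clock: 52.95
eef_pos: [482.2, -246.3, 503.5]
eef_rot: [3.141, -0.002, -3.139]
wrist_force: [0.5, 0.5, 1.0]
finger_gap: 49.9
finger_force: 3.0
rel grasp 67
-75 9 [42. 44. 47.]
-65 10 [36. 38. 42.]
-55 9 [31. 33. 34.]
-45 14 [22. 26. 29.]
-35 10 [16. 19. 21.]
-25 5 [12. 14. 15.]
5 8 [-9. -8. -6.]
```

```bash
python3 -m creep '{"slide":[[0,3,0],[0,5.5,0],[0,6,0],[0,6,0],[0,6,0],[0,6,0],[0,6,0],[0,6,0]],"turn":[-0.029,0,0,0,0,0,0,0],"claw":[0.45,0.45,0.45,0.45,0.45,0.45,0.45,0.45]}' 8
python3 -m creep '{"slide":[[0,5,0],[0,4.5,0],[-0.3,3.4,-3],[-0.3,0,-4],[0,0,-4],[0,0,-2],[0,0,0],[0,0,0]],"turn":[0,0,0,0,0,0,0,0],"claw":[0.45,0.45,0.45,0.45,0.45,0.45,0.45,0.45]}' 8
python3 tilt.py
```

```text
clock: 54.0
eef_pos: [481.8, 200.5, 504.4]
eef_rot: [-3.141, -0.0, 3.115]
wrist_force: [0.5, -0.4, -0.3]
finger_gap: 50.1
finger_force: 8.0
clock: 55.0
eef_pos: [476.4, 327.7, 375.8]
eef_rot: [3.141, 0.001, 3.116]
wrist_force: [0.0, 1.1, -0.4]
finger_gap: 49.7
finger_force: 8.0
rel grasp 167
-75 19 [44. 46. 48.]
-65 37 [37. 40. 43.]
-55 36 [31. 33. 37.]
-45 38 [24. 27. 30.]
-35 26 [18. 21. 24.]
-25 7 [13. 16. 17.]
```

```bash
python3 -m creep '{"slide":[[1,0,-1.9],[1,0,-1.9],[1,0,-1.9],[0.6,0,-1.1],[0.6,0,-1.1],[0,0,0]],"turn":[0,0,0,0,0,0],"claw":[0.45,0.45,0.45,0.45,0.45,0.45]}' 6
python3 -m creep '{"slide":[[0.5,0,-0.9],[0.3,0,-0.6],[0,0,-0.5],[0,0,0]],"turn":[0,0,0,0],"claw":[0.45,0.45,0.45,0.45]}' 6
python3 tilt.py
```

```text
clock: 55.8
eef_pos: [518.6, 327.8, 294.8]
eef_rot: [-3.141, -0.001, 3.116]
wrist_force: [-0.6, -0.1, -0.4]
finger_gap: 49.7
finger_force: 6.0
clock: 56.3
eef_pos: [526.2, 327.8, 275.4]
eef_rot: [-3.141, -0.001, 3.116]
wrist_force: [-0.3, -0.5, -0.6]
finger_gap: 49.9
finger_force: 6.0
rel grasp 878
-105 7 [ 71.  81. 100.]
-95 377 [ -1.  82. 107.]
-85 338 [-17.   8.  60.]
-75 45 [43. 49. 53.]
-65 32 [35. 39. 43.]
-55 29 [30. 33. 36.]
-45 27 [22. 26. 29.]
-35 19 [12. 19. 22.]
```

```bash
python3 -m creep '{"slide":[[0,0,-0.3],[0,0,-0.3],[0,0,0]],"turn":[0,0,0],"claw":[0.45,0.45,0.45]}' 6
python3 -m creep '{"slide":[[0.1,0,-0.2],[0,0,0]],"turn":[0,0],"claw":[0.45,0.45]}' 6
python3 tilt.py
```

```text
clock: 56.72
eef_pos: [526.5, 328.0, 270.5]
eef_rot: [3.141, 0.002, 3.116]
wrist_force: [0.3, 0.3, 4.6]
finger_gap: 50.1
finger_force: 6.0
clock: 56.98
eef_pos: [527.5, 328.0, 268.7]
eef_rot: [3.14, 0.002, 3.116]
wrist_force: [0.9, 1.2, 5.3]
finger_gap: 49.7
finger_force: 6.0
rel grasp 834
-95 143 [ 68.  88. 108.]
-85 486 [-16.  35. 102.]
-75 104 [-17.  45.  51.]
-65 28 [39. 41. 50.]
-55 30 [32. 35. 38.]
-45 19 [26. 29. 32.]
-35 18 [18. 22. 25.]
-25 4 [17. 19. 19.]
```

```bash
python3 - <<'E'
from h import *
p,d=snap('side');cv2.imwrite('pics/e.png',cv2.resize(p[270:390,260:380,::-1],None,fx=5,fy=5,interpolation=cv2.INTER_CUBIC))
E
```

```text
(no output)
```

View pics/e.png

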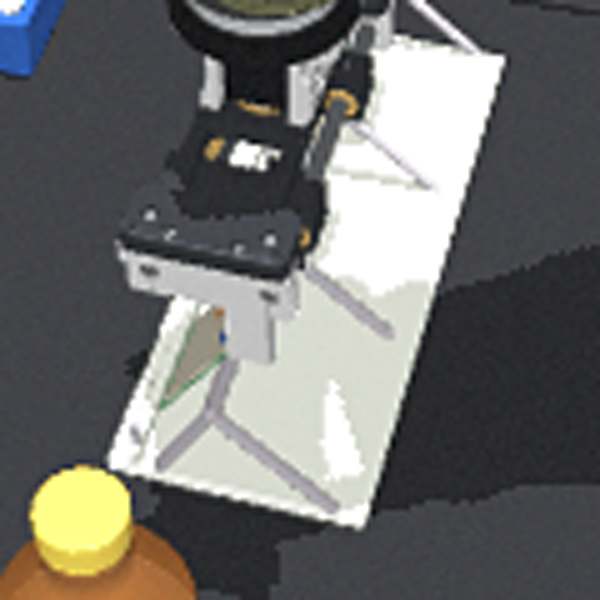

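```bash
python3 -m creep '{"slide":[[0,0,0],[0,0,0],[0,0,0],[0,0,1.5],[0,0,5],[0,0,6],[0,0,0]],"turn":[0,0,0,0,0,0,0],"claw":[0.6,0.65,0.7,0.7,0.7,0.7,0.7]}' 8
python3 -m creep '{"slide":[[-2,-6,0],[-2,-6,0],[-2,-6,0],[-2,-6,0],[0,-6,0],[0,0,0]],"turn":[0,0,0,0,0,0],"claw":[0.7,0.7,0.7,0.7,0.7,0.7]}' 8
python3 look.py f plate0 loupe dial
python3 - <<'E'
import cv2,numpy as np
s=cv2.imread('pics/fside.png');t=cv2.imread('pics/ftop.png')
a=cv2.resize(s[230:380,270:410],(560,600),interpolation=cv2.INTER_CUBIC);cv2.imwrite('pics/f1.png',a)
E
```

```text
clock: 57.95
eef_pos: [527.2, 327.8, 399.0]
eef_rot: [3.137, 0.008, 3.116]
wrist_force: [0.3, 0.2, -0.4]
finger_gap: 65.6
finger_force: 0.0
clock: 58.7
eef_pos: [447.9, 27.7, 393.0]
eef_rot: [-3.141, 0.0, 3.111]
wrist_force: [0.6, 0.1, 0.1]
finger_gap: 66.1
finger_force: 0.0
top plate0 0.85 272 [544.9 138.8  48.4  50.7   1. ] [10. 57. 98.]
top plate0 0.82 279 [550.4 338.1  48.9  70.7   1. ] [ 8. 56. 98.]
top plate0 0.82 294 [547.9 232.6  51.5  52.2   0.9] [ 7. 57. 98.]
top loupe 0.76 166 [6.197e+02 2.050e+01 4.140e+01 3.850e+01 6.000e-01] [23. 32. 41.]
top dial 0.49 35 [543.1  16.1  17.9  14.7   1. ] [27. 32. 41.]
side plate0 0.64 192 [547.8 207.4  51.2 106.6   6.5] [15. 59. 95.]
side plate0 0.57 308 [631.9   8.3  79.3  84.4   2.6] [-2.  3. 15.]
side plate0 0.51 332 [548.5 303.2 104.4  53.2  88.7] [ 5. 47. 95.]
side plate0 0.48 204 [543.7 102.3 129.2  52.5  89.2] [-1. 52. 94.]
side loupe 0.6 209 [617.3  23.9  43.1  41.4  37.1] [10. 30. 35.]
side dial 0.74 196 [449.4 -45.4  36.  125.3   6.2] [-1. 54. 77.]
side dial 0.73 4130 [527.5 230.8 310.4 121.   88.8] [ 3.  7. 58.]
```

View pics/f1.png

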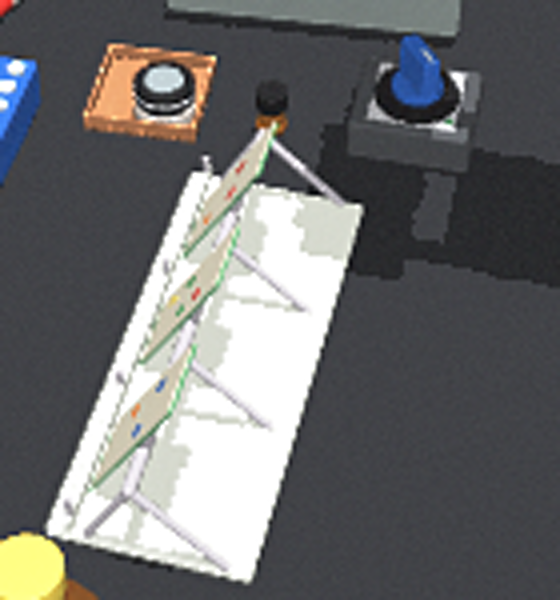

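```bash
python3 -m creep '{"slide":[[0,-5,0],[0,-6,0],[0,-6,0],[0,-5,0]],"turn":[0,0,0,0],"claw":[0.7,0.7,0.7,0.7]}' 8
python3 - <<'E'
from h import *
for cam in('top','side'):
    p,d=snap(cam,'g'+cam);P=world(cam,np.mgrid[:640,:480].transpose(2,1,0).reshape(-1,2),d.ravel())
    c=p.reshape(-1,3).astype(int)
    k=(d.ravel()>0)&(abs(P[:,0]-445)<50)&(abs(P[:,1])<50)
    b=k&(c[:,2]>c[:,0]+40)&(P[:,2]>55 )
    Q=P[b][:,:2];m=Q.mean(0);w,v=np.linalg.eigh(np.cov((Q-m).T));a=v[:,1]
    print(cam,b.sum(),m.round(1),np.sqrt(w*12).round(1),np.degrees(np.arctan2(a[1],a[0])).round(1),np.percentile(P[b][:,2],[5,50,95]).round(), rect(P[b]))
    g=k&(P[:,2]>22)&(P[:,2]<42); print('box',rect(P[g]))
t=cv2.imread('pics/gtop.png');cv2.imwrite('pics/g1.png',cv2.resize(t[270:320,285:335],None,fx=11,fy=11,interpolation=cv2.INTER_CUBIC))
E
```

```text
clock: 59.6
eef_pos: [448.2, -190.9, 392.7]
eef_rot: [-3.142, 0.0, 3.116]
wrist_force: [-0.5, 0.7, 1.4]
finger_gap: 66.0
finger_force: 0.0
top 58 [445.8  -3.2] [13.9 34. ] 127.2 [68. 75. 81.] [445.7  -3.   13.7  33.2  37.8]
box [445.3  -3.   85.   73.5   0.9]
side 87 [443.4   1.8] [14.8 37.9] 133.7 [57. 71. 76.] [443.5  -0.8  14.   36.1  40. ]
box [ 4.436e+02 -8.000e-01  8.470e+01  7.890e+01  3.000e-01]
```

View pics/g1.png

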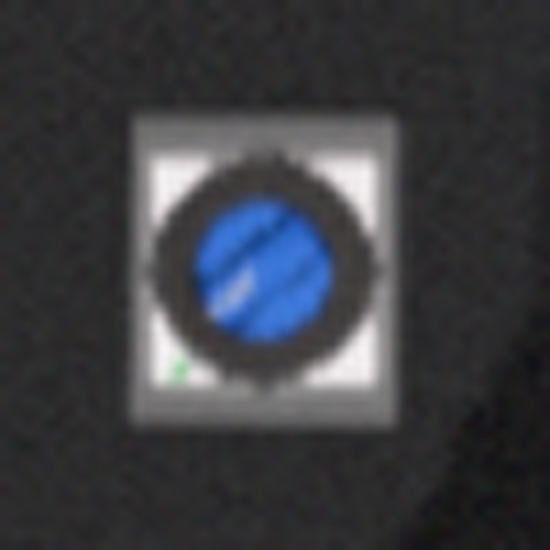

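```bash
python3 -m creep '{"slide":[[0,4,0],[0,5,0],[0,5,0],[-0.3,4,0],[0,0.9,0],[0,0,-4],[0,0,-4],[0,0,0]],"turn":[-0.18,-0.18,-0.18,-0.18,-0.18,0,0,0],"claw":[0.7,0.7,0.7,0.7,0.7,0.7,0.7,0.7]}' 8
python3 -m creep '{"slide":[[0,0,0]],"turn":[0],"claw":[0.7]}' 8
```

```text
clock: 60.7
eef_pos: [445.0, -2.6, 311.0]
eef_rot: [-3.138, -0.003, 2.229]
wrist_force: [0.1, -0.2, 0.8]
finger_gap: 65.6
finger_force: 0.0
clock: 60.82
eef_pos: [445.8, -3.1, 314.2]
eef_rot: [3.141, 0.001, 2.228]
wrist_force: [-0.8, -0.2, 0.5]
finger_gap: 65.8
finger_force: 0.0
```

```bash
python3 -m creep '{"slide":[[-0.05,0.1,-3],[0,0,-3],[0,0,-0.5],[0,0,0],[0,0,0]],"turn":[0,0,0,0,0],"claw":[0.6,0.5,0.4,0.4,0.4]}' 8
python3 -m creep '{"slide":[[0,0,0],[0,0,0],[0,0,0],[0,0,0],[0,0,0]],"turn":[0,0,0,0,0],"claw":[0.1,0.1,0.1,0.1,0.1]}' 10
```

```text
clock: 61.45
eef_pos: [445.3, -2.5, 249.2]
eef_rot: [3.14, 0.002, 2.227]
wrist_force: [-0.1, 0.1, -0.2]
finger_gap: 37.7
finger_force: 0.0
clock: 62.08
eef_pos: [444.5, -2.9, 247.9]
eef_rot: [-3.139, -0.001, 2.228]
wrist_force: [-8.7, -6.0, 9.4]
finger_gap: 14.0
finger_force: 10.0
```

```bash
python3 -m creep '{"slide":[[-0.08,-0.06,0.15],[0,0,0]],"turn":[0,0],"claw":[0.1,0.1]}' 10
python3 -m creep '{"slide":[[0,0,0],[0,0,0],[0,0,0],[0,0,0],[0,0,0],[0,0,0]],"turn":[0.1,0.12,0.12,0.12,0.12,0],"claw":[0.1,0.1,0.1,0.1,0.1,0.1]}' 10
python3 -c "
from cell import manip;s=manip.read_state();print(s['moment'],s['joints'])"
```

```text
clock: 62.32
eef_pos: [444.0, -3.1, 248.8]
eef_rot: [-3.141, -0.001, 2.227]
wrist_force: [1.8, -0.3, -11.5]
finger_gap: 14.1
finger_force: 10.0
clock: 63.08
eef_pos: [443.8, -3.3, 248.8]
eef_rot: [-3.14, -0.002, 2.809]
wrist_force: [-1.7, -4.9, -9.1]
finger_gap: 13.9
finger_force: 10.0
[-0.89190092  0.3568497   0.00603359] [-8.99022474e-02  2.77443931e-01  1.96040523e+00 -1.13135862e-03
  9.05713779e-01 -1.32790377e+00]
```

Turned 0.58 rad freely; go on in small steps watching the moment.

```bash
for i in 1; do python3 -m creep '{"slide":[[0,0,0],[0,0,0],[0,0,0]],"turn":[0.08,0.08,0],"claw":[0.1,0.1,0.1]}' 10; python3 -c "
from cell import manip;s=manip.read_state();print(s['moment'][2])"; done
python3 -m creep '{"slide":[[0,0,0],[0,0,0],[0,0,0]],"turn":[0.08,0.08,0],"claw":[0.1,0.1,0.1]}' 10; python3 -c "
from cell import manip;s=manip.read_state();print(s['moment'][2])"
```

```text
clock: 63.45
eef_pos: [443.8, -3.4, 248.8]
eef_rot: [-3.14, -0.002, 2.969]
wrist_force: [-2.5, -6.0, -8.9]
finger_gap: 13.8
finger_force: 10.0
-0.027269989800562063
clock: 63.82
eef_pos: [443.8, -3.5, 248.8]
eef_rot: [-3.14, -0.002, 3.129]
wrist_force: [-2.4, -7.4, -7.6]
finger_gap: 14.3
finger_force: 10.0
-0.008212182002256109
```

```bash
python3 -m creep '{"slide":[[0,-0.05,-0.1],[0,0,0],[0,0,0]],"turn":[0.07,0.07,0],"claw":[0.1,0.1,0.1]}' 10; python3 -c "
from cell import manip;s=manip.read_state();print(s['moment'][2])"
python3 -m creep '{"slide":[[0,0,0],[0,0,0],[0,0,0]],"turn":[0.07,0.07,0],"claw":[0.1,0.1,0.1]}' 10; python3 -c "
from cell import manip;s=manip.read_state();print(s['moment'][2])"
```

```text
clock: 64.2
eef_pos: [444.2, -3.7, 248.6]
eef_rot: [-3.141, -0.0, -3.016]
wrist_force: [-4.0, -3.7, 4.2]
finger_gap: 15.2
finger_force: 10.7
-0.29597579710206606
clock: 64.58
eef_pos: [444.2, -3.8, 248.5]
eef_rot: [-3.141, 0.0, -2.878]
wrist_force: [-3.1, -4.0, 3.0]
finger_gap: 17.6
finger_force: 11.8
-0.2984062707401976
```

```bash
python3 -m creep '{"slide":[[0,0,0],[0,0,0],[0,0,0],[0,0,0],[0,0,3],[0,0,6],[0,0,6]],"turn":[0,0,0,0,0,0,0],"claw":[0.5,0.6,0.7,0.7,0.7,0.7,0.7]}' 8
python3 -m creep '{"slide":[[0,-6,0],[0,-6,0],[0,-6,0],[-1,-6,0],[-1,-6,0],[-1,-6,0]],"turn":[0,0,0,0,0,0],"claw":[0.7,0.7,0.7,0.7,0.7,0.7]}' 8
python3 look.py k loupe plate0 vial
python3 - <<'E'
from h import *
p,d=snap('top');P=world('top',np.mgrid[:640,:480].transpose(2,1,0).reshape(-1,2),d.ravel());c=p.reshape(-1,3).astype(int)
b=(d.ravel()>0)&(abs(P[:,0]-445)<50)&(abs(P[:,1])<50)&(c[:,2]>c[:,0]+40)&(P[:,2]>55)
Q=P[b][:,:2];w,v=np.linalg.eigh(np.cov(Q.T));a=v[:,1];print(b.sum(),Q.mean(0),np.degrees(np.arctan2(a[1],a[0])),rect(P[b]))
s=cv2.imread('pics/kside.png');cv2.imwrite('pics/k1.png',cv2.resize(s[160:390,230:420],None,fx=2.6,fy=2.6,interpolation=cv2.INTER_CUBIC))
E
```

```text
clock: 65.45
eef_pos: [443.8, -3.6, 400.0]
eef_rot: [3.141, -0.0, -2.876]
wrist_force: [0.8, -0.2, 0.2]
finger_gap: 66.0
finger_force: 0.0
clock: 66.2
eef_pos: [426.7, -351.1, 397.9]
eef_rot: [-3.131, -0.016, -2.905]
wrist_force: [0.3, -0.0, -0.0]
finger_gap: 65.6
finger_force: 0.0
top loupe 0.45 179 [619.8  22.1  41.8  42.2   3.2] [20. 32. 42.]
top plate0 0.82 292 [544.8 142.6  48.2  60.2   0.6] [ 7. 57. 98.]
top plate0 0.75 257 [547.9 237.1  51.7  55.8   1. ] [10. 56. 95.]
top plate0 0.59 270 [5.505e+02 3.277e+02 4.860e+01 4.990e+01 3.000e-01] [11. 56. 94.]
top vial 0.48 34 [542.9  16.1  18.1  14.7   1.5] [25. 34. 40.]
side loupe 0.57 240 [621.8   5.9  46.5  80.6  16.8] [ 1. 30. 35.]
side plate0 0.7 222 [5.460e+02 3.307e+02 4.650e+01 5.000e+01 1.000e-01] [20. 63. 96.]
side plate0 0.6 201 [543.9 216.   86.7  52.   84.6] [14. 57. 94.]
side plate0 0.53 117 [539.9 141.9  41.4  48.4   1.2] [26. 63. 95.]
59 [445.56414292  -2.0927439 ] -179.8506068288666 [445.6  -0.5  31.3  14.5   0.9]
```

View pics/k1.png

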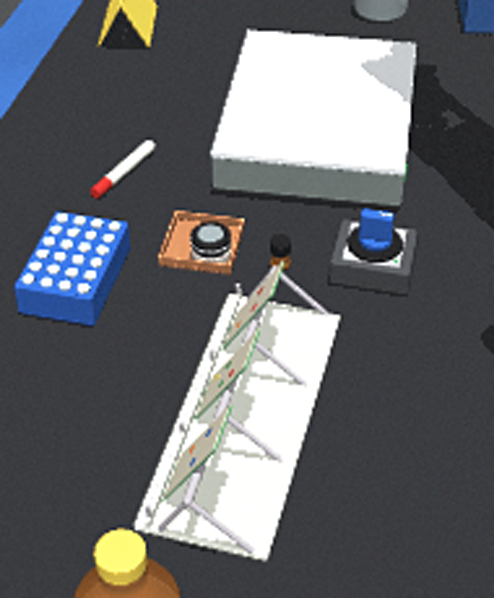

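```bash
python3 -c "
from cell import manip;print(manip.sign_off())"
```

```text
the job is handed in; nothing more can be done
None
```

I handed the job in: the last camera check showed the loupe upright in its tray, all three plates leaning in their own rack bays with the coated face outwards, and the dial turned to its off stop. The loupe was knocked to one corner of the tray partway through the run, but it still stands inside it.

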